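Lock the slide carrier with its linch pin

ROBOT

A 6-joint arm with a two-finger parallel gripper is mounted at the origin on a cart in front of the work surface, level with it; the furniture and walls round the work are solid. World frame = base frame: x ahead of the robot, y to its left, z up, the work surface at z = 0. Lengths are in m, angles in degrees, forces in N, time in s.
With the tool pointing down it reaches from about 0.275 to 0.75 m from the base axis. Payload 10.2 kg.
Tool frame: the origin (TCP) lies between the finger pads; the fingertips stand 11 mm ahead of it and the grasp point (between the pads) lies 8 mm behind it (ctrl.tcp_to_tips is the distance from the TCP to the fingertips, in m); z points along the fingers, y is the direction in which the jaws open and shut (so a half turn about z gives the same grasp; the last joint's range is limited). The gripper opens to 85 mm and grips with 20 to 120 N. Pads are 22 mm wide; open, the fingers measure 114 mm over their backs; the gripper's body (76 mm by 85 mm) begins 54 mm behind the grasp point. The pads swing forward as they close: fully open they stand 13 mm farther back than shut.
Start: joints at [-82.586, 17.928, 85.812, -0, 76.261, -12.8], TCP at [0.181, -0.493, 0.214] pointing down, gripper open.
Joint ranges: [-168.41, 168.41], [-55.51, 124.54], [10.69, 146.95], [-70.63, 250.63], [1, 178], [-165.06, 165.06]. Speed limits (degrees/s): [136.94, 136.94, 172.46, 180, 180, 180].

INTERFACE

Orientations are given as a 3x3 rotation matrix whose columns are the frame's x, y, z axes.
In Python, from workcell import ctrl, cams, models gives the robot as it stands. The module is installed in compiled form; this text tells all that it offers.
- The arm moves only by the tool carry_out, never from a script. Its argument "rows" is a list that holds one entry, the list of rows, each a list of 5 numbers: the shift along the tool's x, y, z in m, then the turn about the tool's z in degrees, then the gripper command: -1 is shut, 1 is fully open, values between are in proportion. In form: [[[x, y, z, spin, grip], ...]]. A call has 1 to 10 rows; each row shifts and turns the commanded pose from where the row before left it, along the tool's axes as they then stand; what a row does not reach is not made up. A row lasts 1/10 s, in which the tool goes at most 50 mm and 8.59 degrees, less where a joint would pass 70% of its speed; a pose out of reach is approached as far as the arm can. A call is refused whole if a number of a shift passes 0.05 or a number of a turn 8.59, either way. A call with a gripper value outside its range is refused whole. The fingers move at their own pace and stop on an object; the grip force is fixed at half the most. Time passes only in rows, so rows that do not move let the fingers close. It gives the time, the measured TCP pose, the force and the opening at its end, in the units of the state.
- ctrl.observe(): the state, without advancing time (a new reading comes with each control period).
- cams.camera(name): name is "scene" or "top" or "wrist"; returns the picture (480x640x3 uint8, blue, green, red); there is no depth.
- cams.get_calibration(name): a dict with "fx", "fy", "cx", "cy" (pixels), "k1" (the pictures are not rectified: a ray, as slopes to the right and down, at radius r is drawn at 1 + k1 r^2 times it, then the intrinsics apply), "origin" and "attitude" of the camera in the world. Camera axes: x right, y up, looking along -z (the intrinsics and any distortion apply to the point x, -y, -z); pixel columns grow to the right and rows downward; lengths in m; the calibration is good to about 2 mm. A picture is of the moment at which its call begins: read the wrist's pose just before it. get_calibration takes no time and is no camera call; for the wrist camera it gives the pose at the moment of the call.
- ctrl.sign_off(): hands the job in, once; it reports no verdict.
Trained networks look in the newest picture that a camera, given by its name, has taken for a name from the list of things; names that differ only in an ending like _2 or _b are one class to them, and where a whole thing is asked for, a point or a joint stands for the part that bears it (a point fixed in the world has none). Each returns a list of dicts, best first, with "conf" (0 to 1); they miss things now and then, are a little off and sometimes report something else, mostly with a low value. They report only what shows in the picture. A call takes as long as a camera call. They do not tell look-alikes from the thing itself.
- models.look_for(camera, query): "position" ([column, row] in pixels, amid what is visible of it).
- models.mark_of(camera, query): "position" ([column, row] in pixels: a listed point, or the origin of a listed thing).
The state is a dict: "t": time; "joint_pos": joint angles; "dq": joint speeds; "tau": joint torques, N m; "position": TCP position; "orientation": TCP orientation; "wrist_force": force on the tool from outside, world axes, zero at the start; "moment": the same for the moment, N m; "width": opening from 0.0 (shut) to 1.0 (fully open).
Only numpy, scipy, OpenCV 4.12 (cv2) and the standard library are available. Lean on these libraries where they do the work, as an engineer would, in place of code of your own. Each camera call takes 0.05 s, during which the arm holds its last target.

TASK

Lock the hold-down bar of the slide carrier: pick up the linch pin, push it through the hole of the locking post until its collar is up against the post, then flip its sprung ring over the top of the post so that it snaps down round the pin's end, and let go. The post may stand anywhere along its slot, so feel for the hole gently and never force the pin; leave the cup, the small bottle and the counter where they are.

Things in the scene. Friction and masses are not known exactly. Their poses are not given: they have to be found in the camera images.
- carrier: slide carrier, fixed to the worktop: aluminium base plate 110 x 250 x 10 mm with a slide box (top 42 mm up) under a steel hold-down bar 40 mm wide that runs along y, top 48 mm up. Origin: centre of its underside, on the worktop; z up; +x is the direction in which the pin is pushed. At y = -80 mm a steel locking post (24 mm along x, 22 mm along y, top 72 mm up) rises through a slot in the bar; a round hole of 10.5 mm runs through it along x, 61 mm up, 24 mm long
- slot_hole (a point): where the mouth of the post's hole (on its -x face, 12 mm from the post's middle) would be if the post stood in the middle of its slot. The post is clamped somewhere within 18 mm either way of this along the carrier's y, and this is not measured: it must be seen or felt (sides of the post are flat, 11 mm from the hole's centre). Along x and z the point is true. Same axes as the carrier
- pin_grip (a point): centre of the linch pin's flat grip tab (26 mm along x, 10 mm wide along y, 24 mm high); the pin starts lying on the worktop on the tab, so this is 12 mm up. x points along the pin to its tip, z up. The pin (about 70 g, steel): tab, then collar 26 mm wide and 18 mm high whose front face is 28 mm ahead of this point, then a shank of 9 mm diameter and 32 mm length with a slightly chamfered tip. The shank's axis lies 3 mm below this point
- pin_tip (a point): centre of the end face of the pin's shank, 60 mm ahead of pin_grip and 3 mm lower; same axes
- ring_top (a point): outermost point of the pin's wire ring (hoop reaching 39 mm from its hinge, 37 mm wide outside, wire 3.6 mm). The ring is hinged on the collar, 4.5 mm behind its front face and 5 mm above the shank's axis; when open it stands up from there, leaning back a little
- ring (a joint): ring angle on the pin: 0 open (standing up), 1.65 rad closed (lying forward round the pin's end). Over-centre spring: it rests at either end, takes about 1 N at the top of the ring to push forward, and past the middle (0.83) it snaps on by itself
- cup: specimen cup with a white lid, 63 mm diameter, 72 mm high, origin at the centre of its underside; leave alone
- oil: small brown bottle with a black cap, 26 mm diameter, 60 mm high, origin at the centre of its underside; leave alone
- counter: grey hand tally counter, 45 x 61 x 27 mm, origin at the centre of its underside; leave alone
Mind the look-alikes: they are no part of the job. Leave any orange look-alike of the part that bears pin_grip alone.

How it is judged:
By the outcome, as a careful person would: the job done as asked, in the order asked, and still so for the second after the job is handed in, with the robot touching nothing.
It also fails if it takes over 51 s, if anything falls off the work surface, if the arm or the gripper's body presses on something with over 40 N, if the wrist force passes 120 N, or if a joint passes its speed limit or range.

## Working session

There is one attempt and no reset: what is moved stays moved. The work goes in short steps, Python scripts to look and compute and a tool call to move; the robot and the scene stay as the last step left them, time stands still between calls to the robot, and variables do not carry over. Pictures are saved under pics/ and viewed, and the job is handed in when it is done.

Besides the shell and the picture viewer there is one more tool, called after ">>>" as name(argument=value, ...) on one line, values as JSON. carry_out: Moves the arm, as the interface text tells. Its arguments: {"type":"object","properties":{"rows":{"type":"array"}},"required":["rows"]}

```bash
mkdir -p pics; cat > h.py <<'E'
import numpy as np, cv2
from workcell import ctrl, cams, models
def ray(name,px,cal=None):
    c=cal or cams.get_calibration(name)
    d=np.array([(px[0]-c['cx'])/c['fx'],(px[1]-c['cy'])/c['fy']])
    u=d.copy()
    for _ in range(20):
        u=d/(1+c['k1']*(u@u))
    R=np.array(c['attitude']); 
    return np.array(c['origin']),R@np.array([u[0],-u[1],-1.0])
def onplane(name,px,z,cal=None):
    o,d=ray(name,px,cal); return o+d*(z-o[2])/d[2]
def proj(name,P,cal=None):
    c=cal or cams.get_calibration(name)
    q=np.array(c['attitude']).T@(np.array(P)-np.array(c['origin']))
    u=np.array([q[0]/-q[2],-q[1]/-q[2]]); u=u*(1+c['k1']*(u@u))
    return np.array([c['fx']*u[0]+c['cx'],c['fy']*u[1]+c['cy']])
E
python3 - <<'E'
from h import *
s=ctrl.observe(); print(s)
for n in ['scene','top','wrist']:
    cv2.imwrite(f'pics/{n}0.png',cams.camera(n)); c=cams.get_calibration(n); print(n,c)
for n in ['scene','top']:
    for q in ['carrier','slot_hole','pin_grip','pin_tip','ring_top']:
        print(n,q,models.mark_of(n,q))
print(ctrl.observe()['t'])
E
```

```text
{'t': 0.0, 'joint_pos': array([-8.25871528e+01,  1.79615457e+01,  8.58519917e+01,  9.61992022e-04,
        7.62631264e+01, -1.28000630e+01]), 'dq': array([ 0.06006641,  0.07836832, -0.05113015, -0.07899333,  0.09414304,
        0.10186398]), 'tau': array([-2.39825873e-03, -4.12278879e+01, -2.59746820e+01, -3.24565435e-04,
        4.09317494e-03, -8.48605794e-06]), 'position': array([ 0.18134764, -0.49239307,  0.21382959]), 'orientation': array([[ 9.38416600e-01,  3.45505803e-01, -1.56457401e-04],
       [ 3.45505697e-01, -9.38415711e-01,  1.32895808e-03],
       [ 3.12340643e-04, -1.30117324e-03, -9.99999105e-01]]), 'wrist_force': array([-0.27509013,  0.33104507, -0.66158816]), 'moment': array([-0.03695386, -0.0079548 , -0.00257098]), 'width': 1.0018245473998841}
scene {'fx': 491.7503995957591, 'fy': 491.7503995957591, 'cx': 319.8659741226352, 'cy': 239.7339801321671, 'k1': -0.11613695649657799, 'origin': array([-0.62827191, -0.55336142,  0.67864989]), 'attitude': array([[ 0.44324929,  0.37875292, -0.81245079],
       [-0.89635303,  0.17815815, -0.40596911],
       [-0.00901726,  0.9
[... 1229 characters left out ...]
onf': 0.46}, {'position': [350.5, 258.8], 'conf': 0.35}]
top carrier [{'position': [267.2, 252.2], 'conf': 0.87}]
top slot_hole [{'position': [299.3, 246.3], 'conf': 0.94}]
top pin_grip [{'position': [381.1, 252.8], 'conf': 0.7}, {'position': [482.5, 260.2], 'conf': 0.62}, {'position': [422.4, 267.2], 'conf': 0.46}]
top pin_tip [{'position': [474.3, 285.2], 'conf': 0.53}, {'position': [359.8, 266.5], 'conf': 0.51}, {'position': [406.1, 246.7], 'conf': 0.48}, {'position': [153.1, 269.6], 'conf': 0.2}]
top ring_top [{'position': [419.7, 260.8], 'conf': 0.51}, {'position': [378.0, 254.1], 'conf': 0.46}, {'position': [483.1, 271.6], 'conf': 0.38}, {'position': [406.9, 246.0], 'conf': 0.23}]
0.65
```

```bash
python3 - <<'E'
import cv2
a=cv2.imread('pics/top0.png'); b=cv2.imread('pics/scene0.png')
cv2.imwrite('pics/topc.png',cv2.resize(a[190:340,240:520],(784,420),interpolation=cv2.INTER_CUBIC))
cv2.imwrite('pics/scenec.png',cv2.resize(b[200:340,240:480],None,fx=3.2,fy=3.2,interpolation=cv2.INTER_CUBIC))
E
```

```text
(no output)
```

View pics/top0.png

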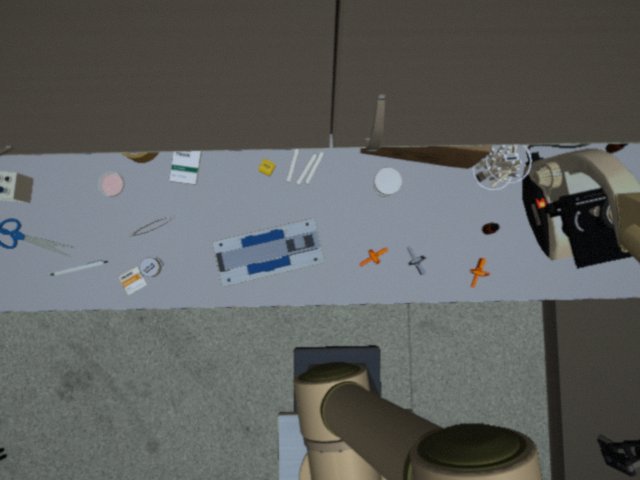

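View pics/scene0.png

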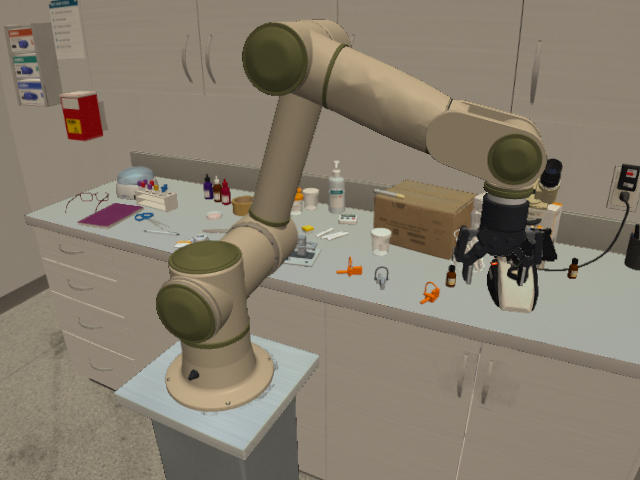

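```bash
ls pics
```

```text
scene0.png
scenec.png
top0.png
topc.png
wrist0.png
```

View pics/topc.png

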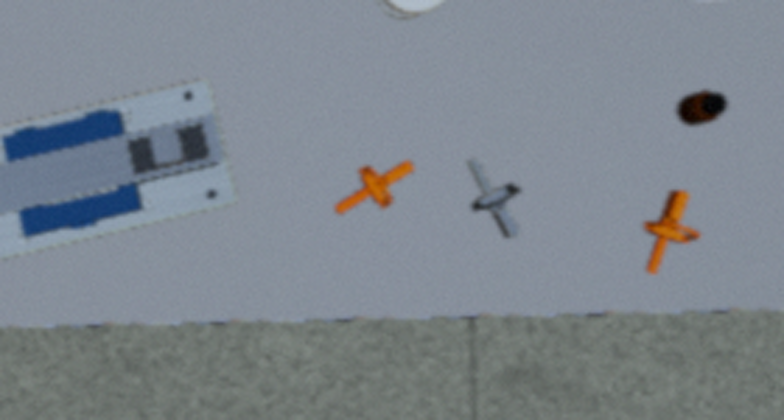

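View pics/scenec.png

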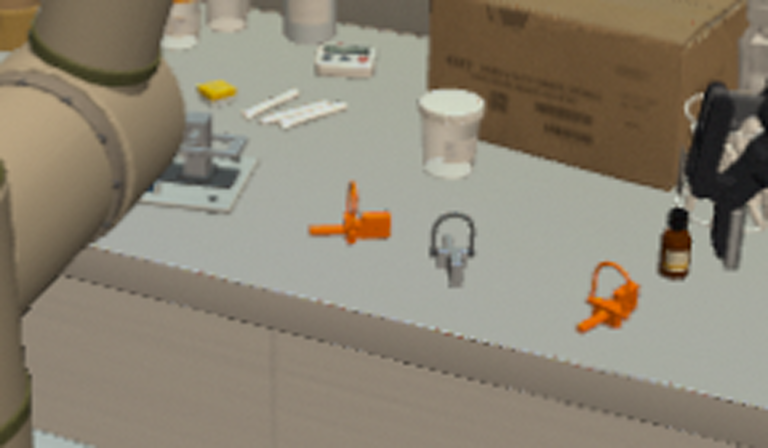

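The pictures show three linch pins, at top pixels (374,257) orange, (417,260) grey steel and (480,271) orange. The grey one is steel as described and the orange ones are the look-alikes. In the `topc` crop it is clearly grey, with its tab near (422,268) and its tip near (409,248). The post is at about (300,243).

```bash
python3 - <<'E'
from h import *
from scipy.optimize import least_squares
def tri(a,b):
    o1,d1=ray('top',a);o2,d2=ray('scene',b)
    A=np.c_[d1,-d2]; t=np.linalg.lstsq(A,o2-o1,rcond=None)[0]
    return o1+d1*t[0],o2+d2*t[1]
print('grip',onplane('top',(422.4,267.2),.012),onplane('scene',(383.5,286.7),.012))
print('tip',onplane('top',(406.1,246.7),.009),onplane('scene',(380.9,275.7),.009))
print('tip eye',onplane('top',(409.6,247.9),.009),'tab end',onplane('top',(423,273),.012))
print('carrier',onplane('top',(267.2,252.2),0),onplane('scene',(276.9,256.0),0))
print('slot',onplane('top',(299.3,246.3),.061),onplane('scene',(297.5,240.6),.061))
for n in [(213.5,241),(315,219),(323.5,261.5),(222,286)]: print('corner',onplane('top',n,.01))
E
```

```text
grip [ 0.48506795 -0.18798813  0.012     ] [ 0.4687365  -0.19471865  0.012     ]
tip [ 0.53453676 -0.15162371  0.009     ] [ 0.52850442 -0.16578286  0.009     ]
tip eye [ 0.53150761 -0.1598567   0.009     ] tab end [ 0.47137506 -0.18890531  0.012     ]
carrier [0.52878334 0.17952038 0.        ] [0.52538937 0.1718502  0.        ]
slot [0.5376146  0.09926467 0.061     ] [0.53683742 0.10370195 0.061     ]
corner [0.55753023 0.30538459 0.01      ]
corner [0.60507692 0.06354883 0.01      ]
corner [0.50350549 0.04539017 0.01      ]
corner [0.4508185  0.28564008 0.01      ]
```

View pics/wrist0.png

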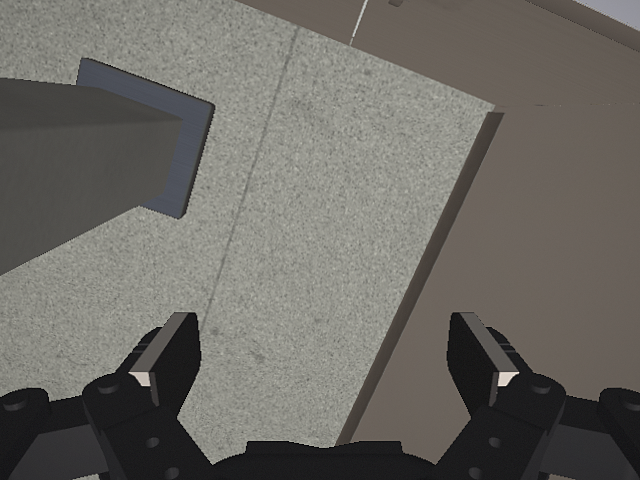

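>>> carry_out(rows=[[[0.04, -0.0186, 0, 0, 1], [0.04, -0.0186, 0, 0, 1], [0.04, -0.0186, 0, 0, 1], [0.04, -0.0186, 0, 0, 1], [0.04, -0.0186, 0, 0, 1], [0.04, -0.0186, 0, 0, 1], [0.04, -0.0186, 0, 0, 1], [0.04, -0.0186, 0, 0, 1], [0.04, -0.0186, 0, 0, 1], [0.04, -0.0186, 0, 0, 1]]])

```text
t: 1.65
position: [0.4936, -0.1784, 0.2146]
orientation: [[0.938, 0.346, 0.0], [0.346, -0.938, -0.0], [0.0, 0.0, -1.0]]
wrist_force: [0.1, -0.6, 0.6]
width: 0.999
```

>>> carry_out(rows=[[[0, 0, 0.03, -4, 0.2], [0, 0, 0.02, -4, 0.2]]])

```text
t: 1.85
position: [0.4929, -0.1786, 0.163]
orientation: [[0.879, 0.477, -0.001], [0.477, -0.879, 0.0], [-0.0, -0.001, -1.0]]
wrist_force: [-0.2, 0.3, -0.1]
width: 0.689
```

```bash
cat > look.py <<'E'
from h import *
import sys
tag=sys.argv[1]
s=ctrl.observe(); cal=cams.get_calibration('wrist')
im=cams.camera('wrist'); cv2.imwrite(f'pics/{tag}.png',im)
np.save(f'pics/{tag}.npy',dict(cal=cal,pos=s['position'],R=s['orientation']),allow_pickle=True)
R=s['orientation']; print(s['t'],s['position'],'yaw',np.degrees(np.arctan2(R[1,0],R[0,0])),s['wrist_force'],s['width'])
for q in sys.argv[2:]:
    q,z=q.split(':')
    for m in models.mark_of('wrist',q)[:3]: print(q,m,onplane('wrist',m['position'],float(z),cal))
E
python3 look.py w1 pin_grip:.012 pin_tip:.009
```

```text
1.85 [ 0.49287276 -0.17857442  0.16300976] yaw 28.519601109577508 [-0.2167668   0.30216233 -0.05570844] 0.6885396477986424
pin_grip {'position': [321.0, 232.0], 'conf': 0.97} [ 0.48006417 -0.18319342  0.012     ]
pin_grip {'position': [484.0, 304.4], 'conf': 0.88} [ 0.48966623 -0.32706529  0.012     ]
pin_grip {'position': [560.6, 223.8], 'conf': 0.68} [ 0.57317728 -0.34037842  0.012     ]
pin_tip {'position': [324.9, 145.7], 'conf': 0.95} [ 0.53774025 -0.1551309   0.009     ]
pin_tip {'position': [157.8, 119.4], 'conf': 0.75} [ 0.49704448 -0.04092452  0.009     ]
pin_tip {'position': [323.8, 216.6], 'conf': 0.51} [ 0.49100277 -0.17965617  0.009     ]
```

View pics/w1.png

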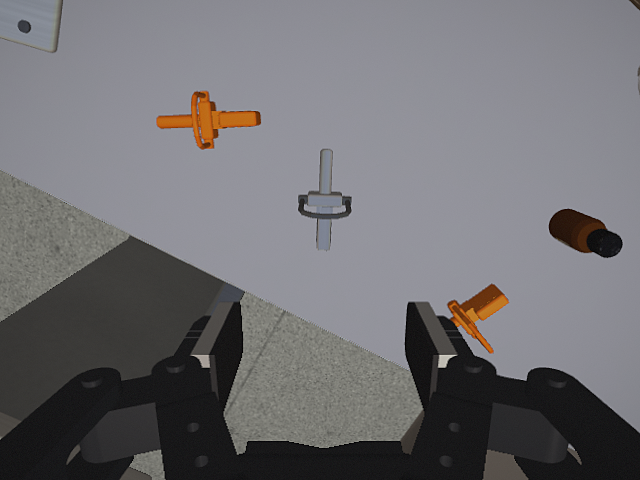

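```bash
python3 - <<'E'
from h import *
d=np.load('pics/w1.npy',allow_pickle=True).item();cal=d['cal']
im=cv2.imread('pics/w1.png')
cv2.imwrite('pics/w1c.png',cv2.resize(im[130:270,250:400],None,fx=4,fy=4,interpolation=cv2.INTER_CUBIC))
for z in (.046,.05,.054): print(z,onplane('wrist',(325,216),z,cal))
def model(gx,gy,yaw,lean):
    c,s=np.cos(yaw),np.sin(yaw);T=lambda p:np.array([gx+c*p[0]-s*p[1],gy+s*p[0]+c*p[1],.012+p[2]])
    return [proj('wrist',T(p),cal).round(1) for p in [(60,0,-3),(-13,5,12),(-13,-5,12),(28,13,6),(28,-13,6),(23.5-39*np.sin(lean),0,2+39*np.cos(lean))] for p in [np.array(p)/1e3]]
for a in [(.481,-.1828,26.5),(.482,-.1825,26.5),(.480,-.183,27)]: print(model(a[0],a[1],np.radians(a[2]),.15))
E
```

```text
0.046 [ 0.49961259 -0.17597459  0.046     ]
0.05 [ 0.50045188 -0.1755143   0.05      ]
0.054 [ 0.50129118 -0.17505402  0.054     ]
[array([324. , 150.1]), array([313.7, 251.7]), array([327.1, 252.2]), array([304.5, 195.2]), array([340.2, 196.5]), array([321.5, 221.2])]
[array([324.3, 148.6]), array([313.9, 250.4]), array([327.4, 250.9]), array([304.8, 193.8]), array([340.6, 195.1]), array([321.9, 219.7])]
[array([322.8, 151.4]), array([313.4, 253. ]), array([326.9, 253.4]), array([303.8, 196.6]), array([339.5, 197.6]), array([320.9, 222.7])]
```

View pics/w1c.png

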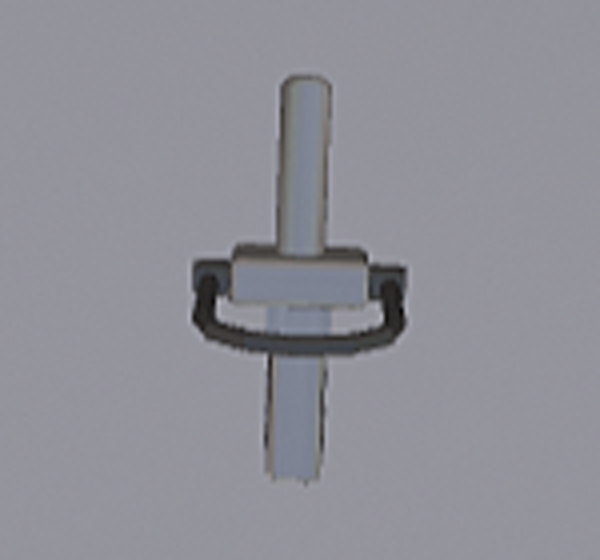

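The grey steel pin is confirmed in the crop: tip at (326,150), tab rear at (323,250), ring standing open. I'm going down to it now.

>>> carry_out(rows=[[[-0.0139, 0, 0.03, 1.5, -0.2], [0, 0, 0.04, 0, -0.2], [0, 0, 0.03, 0, -0.2]]])

```text
t: 2.3
position: [0.4803, -0.1872, 0.0642]
orientation: [[0.895, 0.447, 0.001], [0.447, -0.895, -0.001], [0.001, 0.001, -1.0]]
wrist_force: [0.3, -0.3, -0.2]
width: 0.402
```

```bash
python3 look.py w2 pin_grip:.012 pin_tip:.009
```

```text
2.3 [ 0.48031505 -0.18723037  0.06424724] yaw 26.531958825556973 [ 0.27851427 -0.34520274 -0.24659258] 0.4021310538675573
pin_grip {'position': [190.6, 92.7], 'conf': 0.94} [ 0.52636637 -0.09375899  0.012     ]
pin_grip {'position': [321.7, 253.3], 'conf': 0.78} [ 0.48229237 -0.18538052  0.012     ]
pin_grip {'position': [553.5, 344.0], 'conf': 0.63} [ 0.49255186 -0.32770195  0.012     ]
pin_tip {'position': [319.2, 129.1], 'conf': 0.85} [ 0.53837746 -0.15603925  0.009     ]
pin_tip {'position': [69.4, 102.8], 'conf': 0.85} [ 0.4954972  -0.04088238  0.009     ]
```

View pics/w2.png

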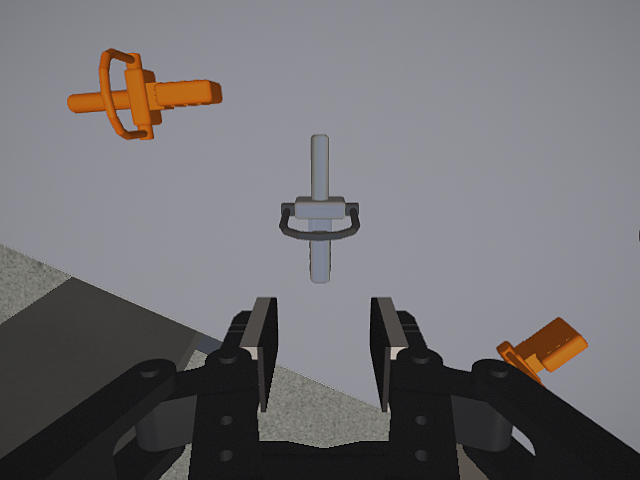

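>>> carry_out(rows=[[[0, 0, 0.03, 0, -0.2], [0, 0, 0.0195, 0, -0.2], [0, 0, 0, 0, -0.5], [0, 0, 0, 0, -1], [0, 0, 0, 0, -1], [0, 0, 0, 0, -1], [0, 0, 0, 0, -1]]])

```text
t: 3.15
position: [0.4806, -0.1867, 0.0157]
orientation: [[0.893, 0.449, 0.001], [0.449, -0.893, -0.001], [0.001, 0.001, -1.0]]
wrist_force: [-0.4, -0.2, -0.4]
width: 0.003
```

```bash
python3 look.py w3 pin_tip:.009
```

```text
3.15 [ 0.48061408 -0.18674529  0.01573274] yaw 26.708664584578543 [-0.40904375 -0.19580359 -0.43306636] 0.0030125000853630387
pin_tip {'position': [318.9, 141.4], 'conf': 0.7} [ 0.53614083 -0.15704163  0.009     ]
```

View pics/w3.png

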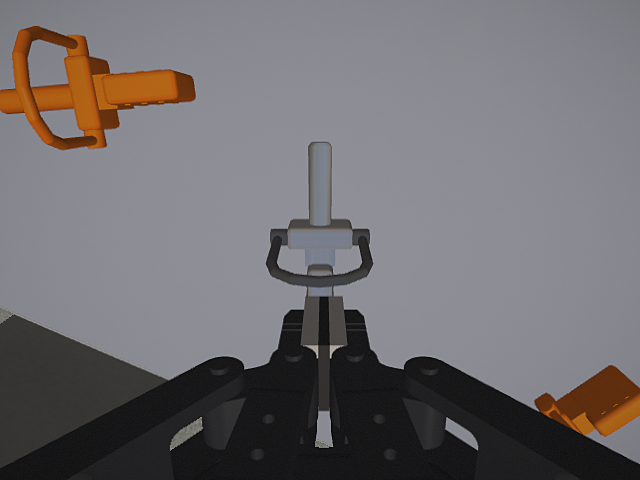

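```bash
python3 - <<'E'
from h import *
d=np.load('pics/w3.npy',allow_pickle=True).item();cal=d['cal'];p=d['pos'];R=d['R']
for n,v in dict(tcp=(0,0,0),tips=(0,0,.011),tipfront=(.011,0,.011),grasp=(0,0,-.008),padfront=(.011,0,-.008)).items():
    print(n,proj('wrist',p+R@np.array(v),cal))
for r in (292,296,300): print(onplane('wrist',(320,r),.024,cal), (onplane('wrist',(320,r),.024,cal)-p)@R)
for px,z in [((320,143),.0135),((320,222),.018),((320,249),.018),((288,222),.018),((352,222),.018)]: print(px,((onplane('wrist',px,z,cal)-p)@R*1e3).round(1))
im=cv2.imread('pics/w3.png')
cv2.imwrite('pics/w3c.png',cv2.resize(im[200:350,240:400],None,fx=4,fy=4,interpolation=cv2.INTER_CUBIC))
E
```

```text
tcp [322.95646889 299.58433688]
tips [323.04416038 288.93650003]
tipfront [323.04838494 265.15091547]
grasp [322.88575977 308.17035327]
padfront [322.88722742 282.12762848]
[ 0.48635228 -0.18259808  0.024     ] [ 0.0069955  -0.00111561 -0.00826391]
[ 0.48484743 -0.18335156  0.024     ] [ 0.00531256 -0.00111888 -0.00826505]
[ 0.48333334 -0.18410966  0.024     ] [ 0.00361929 -0.00112218 -0.00826619]
(320, 143) [62.6 -1.1  2.3]
(320, 222) [33.4 -1.1 -2.2]
(320, 249) [22.5 -1.1 -2.3]
(288, 222) [ 33.4 -13.4  -2.3]
(352, 222) [33.4 11.1 -2.2]
```

View pics/w3c.png

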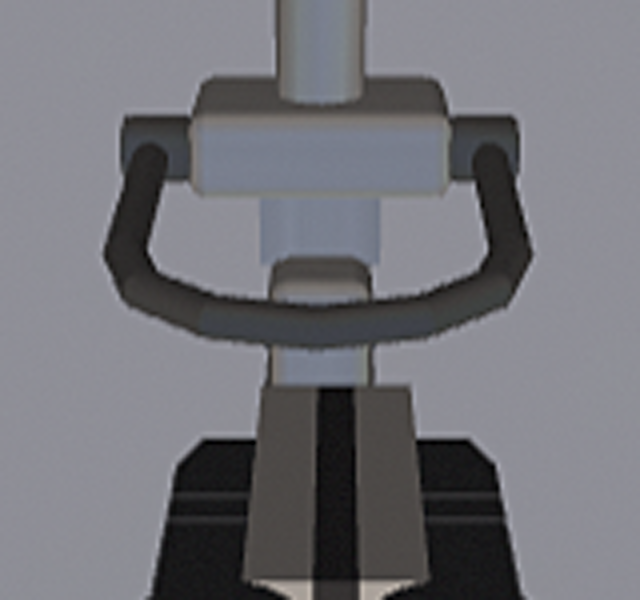

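```bash
python3 - <<'E'
from h import *
print(ctrl.tcp_to_tips)
im=cams.camera('scene'); cv2.imwrite('pics/s3.png',im)
s=ctrl.observe(); p=s['position'];R=s['orientation']
print(proj('scene',p),proj('scene',p+R@np.array([0,0,.011])),proj('scene',[.4835,-.1843,.012]),proj('scene',[.537,-.157,.009]))
c=proj('scene',p).astype(int)
cv2.imwrite('pics/s3c.png',cv2.resize(im[c[1]-70:c[1]+40,c[0]-70:c[0]+70],None,fx=5,fy=5,interpolation=cv2.INTER_CUBIC)); print(c)
E
```

```text
0.011
[382.15123441 283.08412632] [381.96469028 286.605482  ] [381.71206895 283.39790271] [378.99851853 273.74433659]
[382 283]
```

View pics/s3c.png

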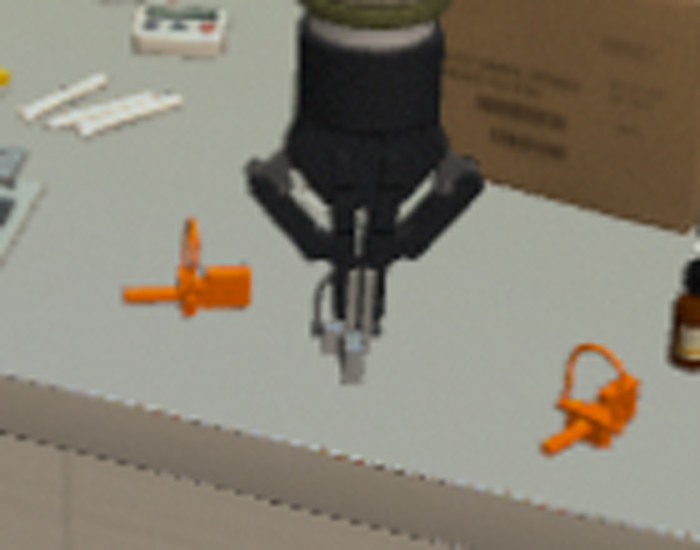

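The gripper shut completely (width 0.003), so it isn't holding the tab. In the scene and wrist pictures the pads' ends stand above the tab. The tips therefore sit higher than I assumed. I'll reopen, go lower in small steps while watching the force, and look again.

>>> carry_out(rows=[[[0, 0, 0, 0, -0.4], [0, 0, 0, 0, -0.4], [0, 0, 0, 0, -0.4]]])

```text
t: 3.6
position: [0.4802, -0.1865, 0.0149]
orientation: [[0.893, 0.45, -0.0], [0.45, -0.893, 0.0], [-0.0, -0.0, -1.0]]
wrist_force: [0.2, -0.2, 0.1]
width: 0.3
```

```bash
python3 look.py w4; python3 - <<'E'
import cv2
im=cv2.imread('pics/w4.png')
cv2.imwrite('pics/w4c.png',cv2.resize(im[190:370,200:440],None,fx=3.2,fy=3.2,interpolation=cv2.INTER_CUBIC))
E
```

```text
3.6 [ 0.48020966 -0.18646949  0.01486197] yaw 26.714929316718383 [ 0.18315182 -0.17630766  0.05002804] 0.3004501143771383
```

View pics/w4c.png

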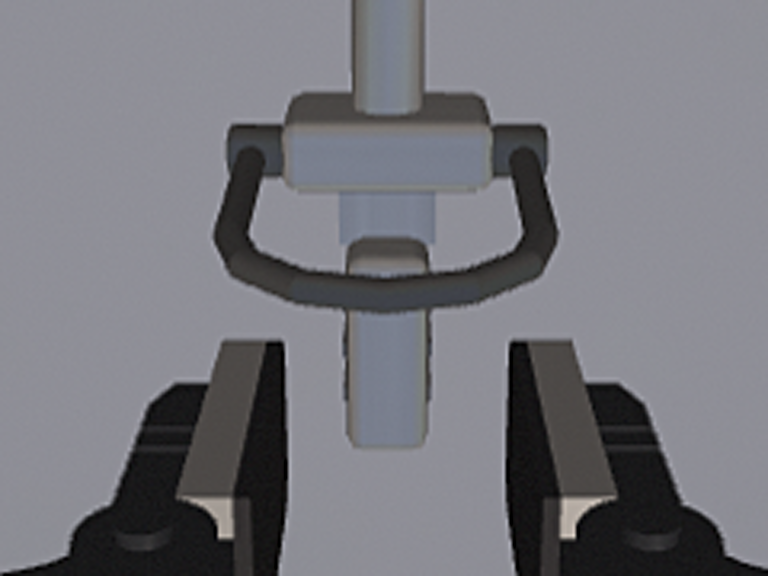

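>>> carry_out(rows=[[[0, 0, 0.004, 0, -0.4], [0, 0, 0.003, 0, -0.4], [0, 0, 0.002, 0, -0.4]]])

```text
t: 3.95
position: [0.4801, -0.1864, 0.0054]
orientation: [[0.893, 0.45, -0.001], [0.45, -0.893, 0.0], [-0.0, -0.001, -1.0]]
wrist_force: [-0.0, -0.7, 0.7]
width: 0.301
```

```bash
python3 look.py w5; python3 - <<'E'
import cv2
im=cv2.imread('pics/w5.png')
cv2.imwrite('pics/w5c.png',cv2.resize(im[190:370,200:440],None,fx=3.2,fy=3.2,interpolation=cv2.INTER_CUBIC))
from h import *
b=cams.camera('scene'); cv2.imwrite('pics/s5c.png',cv2.resize(b[213:323,312:452],None,fx=5,fy=5,interpolation=cv2.INTER_CUBIC))
E
```

```text
3.95 [ 0.48005469 -0.18636671  0.00539856] yaw 26.714474209881647 [-0.01188878 -0.69407291  0.68636813] 0.300878879247346
```

View pics/w5c.png

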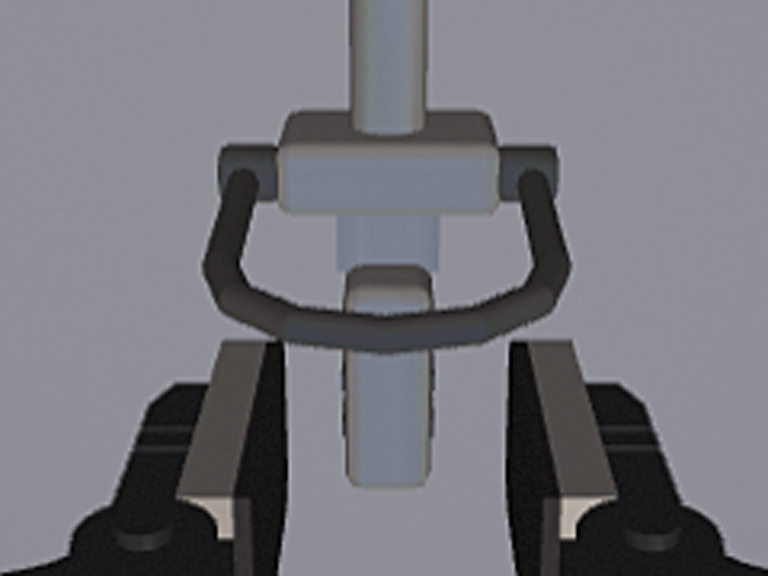

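View pics/s5c.png

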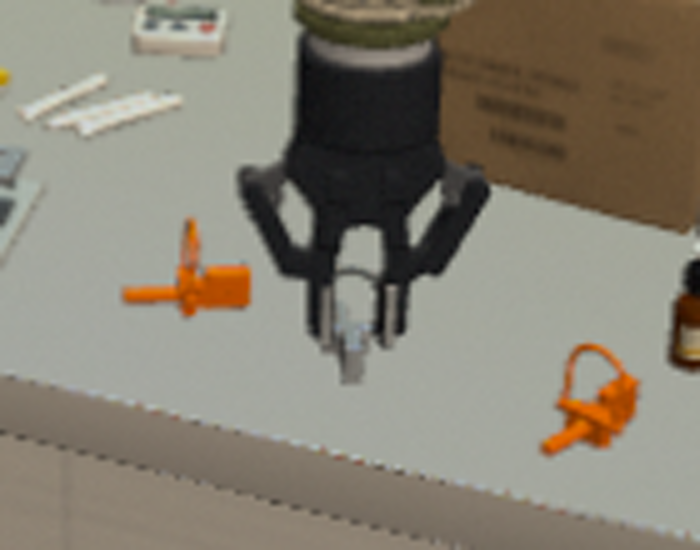

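>>> carry_out(rows=[[[0, 0, 0.004, 0, -0.5], [0, 0, 0.004, 0, -0.5], [0, 0, 0.002, 0, -0.5], [0, 0, 0, 0, -0.5]]])

```text
t: 4.45
position: [0.4801, -0.1864, -0.0045]
orientation: [[0.893, 0.45, -0.001], [0.45, -0.893, 0.0], [-0.0, -0.001, -1.0]]
wrist_force: [0.2, 0.2, 0.3]
width: 0.25
```

>>> carry_out(rows=[[[0, 0, 0.002, 0, -0.5], [0, 0, 0.002, 0, -0.5]]])

```text
t: 4.65
position: [0.4803, -0.1865, -0.0081]
orientation: [[0.893, 0.45, 0.0], [0.45, -0.893, -0.0], [0.0, 0.0, -1.0]]
wrist_force: [-0.2, 0.3, -0.4]
width: 0.248
```

```bash
python3 look.py w6; python3 - <<'E'
import cv2
im=cv2.imread('pics/w6.png')
cv2.imwrite('pics/w6c.png',cv2.resize(im[190:370,200:440],None,fx=3.2,fy=3.2,interpolation=cv2.INTER_CUBIC))
from h import *
b=cams.camera('scene'); cv2.imwrite('pics/s6c.png',cv2.resize(b[253:303,342:422],None,fx=9,fy=9,interpolation=cv2.INTER_CUBIC))
E
```

```text
4.65 [ 0.48030912 -0.18653694 -0.00814817] yaw 26.713004887222837 [-0.18398894  0.25581897 -0.40048343] 0.24797538426082474
```

View pics/w6c.png

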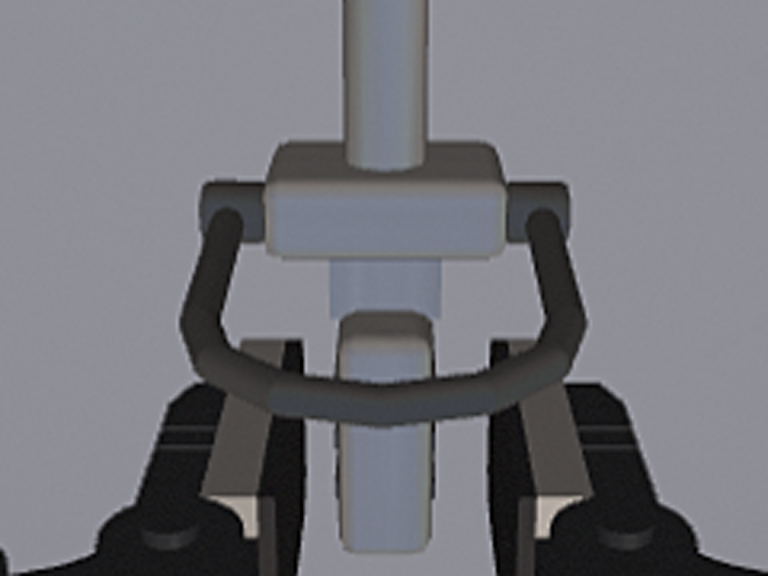

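View pics/s6c.png

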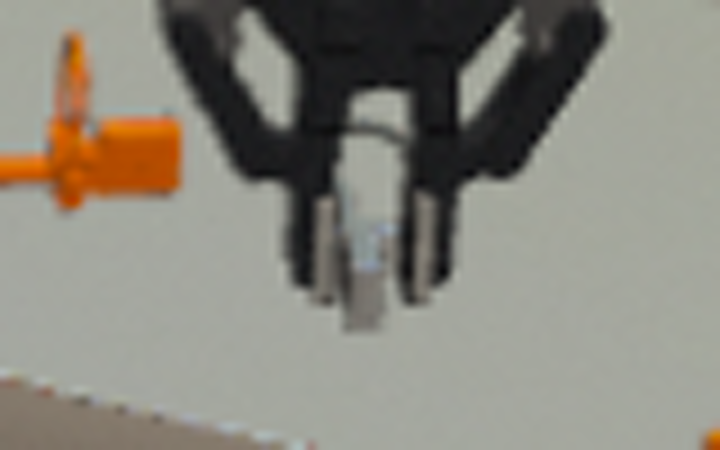

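>>> carry_out(rows=[[[0, 0, 0.002, 0, -0.5], [0, 0, 0.002, 0, -0.5], [0, 0, 0, 0, -0.8], [0, 0, 0, 0, -1], [0, 0, 0, 0, -1], [0, 0, 0, 0, -1]]])

```text
t: 5.35
position: [0.4802, -0.1865, -0.0121]
orientation: [[0.893, 0.45, -0.0], [0.45, -0.893, 0.0], [-0.0, -0.0, -1.0]]
wrist_force: [-0.1, -0.4, -0.5]
width: 0.1
```

```bash
python3 look.py w7; python3 - <<'E'
import cv2
im=cv2.imread('pics/w7.png')
cv2.imwrite('pics/w7c.png',cv2.resize(im[120:370,200:440],None,fx=2.4,fy=2.4,interpolation=cv2.INTER_CUBIC))
E
```

```text
5.35 [ 0.48022357 -0.18647933 -0.01212966] yaw 26.713015049583817 [-0.12019285 -0.35442056 -0.54428349] 0.100400003530714
```

View pics/w7c.png

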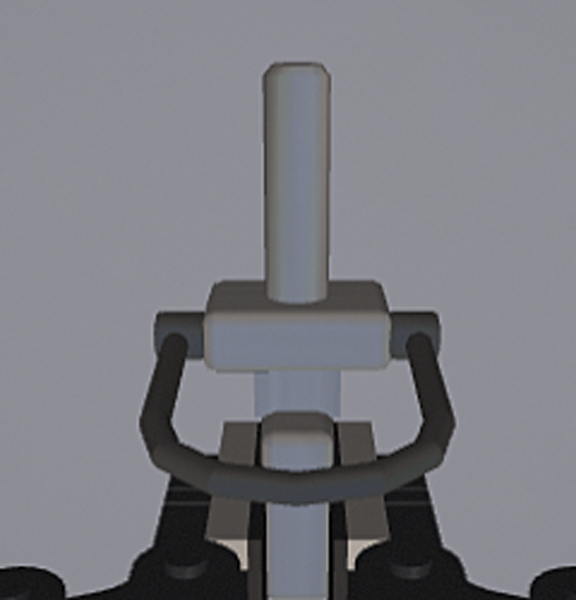

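>>> carry_out(rows=[[[0, 0, -0.01, 0, -1], [0, 0, -0.03, 0, -1], [0, 0, -0.032, 7.7, -1], [0, 0, -0.02, 7.7, -1]]])

```text
t: 5.8
position: [0.4809, -0.1868, 0.0828]
orientation: [[0.982, 0.191, 0.003], [0.191, -0.982, -0.002], [0.002, 0.002, -1.0]]
wrist_force: [-0.3, 0.5, -0.2]
width: 0.103
```

>>> carry_out(rows=[[[0.001, -0.025, 0, 0, -1], [0.001, -0.04, 0, 0, -1], [0.001, -0.04, 0, 0, -1], [0.001, -0.04, 0, 0, -1], [0.001, -0.04, 0, 0, -1], [0.001, -0.04, 0, 0, -1], [0.001, -0.034, 0, 0, -1], [0.001, -0.01, 0, 0, -1], [0, 0, 0, 0, -1]]])

```text
t: 6.7
position: [0.4354, 0.0796, 0.0804]
orientation: [[0.98, 0.198, 0.001], [0.198, -0.98, -0.0], [0.001, 0.0, -1.0]]
wrist_force: [0.5, -0.1, -0.2]
width: 0.103
```

```bash
python3 look.py w8 slot_hole:.061 carrier:0 pin_tip:.1
```

```text
6.7 [0.43537022 0.0795947  0.08044134] yaw 11.441600268932817 [ 0.50019576 -0.1102218  -0.2119261 ] 0.10276954414172296
slot_hole {'position': [338.0, 38.7], 'conf': 0.86} [0.53579382 0.09409557 0.061     ]
carrier {'position': [181.5, 33.5], 'conf': 0.74} [0.5320987  0.17472831 0.        ]
pin_tip {'position': [557.4, 185.2], 'conf': 0.75} [0.50056057 0.01268503 0.1       ]
pin_tip {'position': [321.9, 141.9], 'conf': 0.62} [0.49847025 0.09270971 0.1       ]
pin_tip {'position': [320.1, 322.2], 'conf': 0.55} [0.43510151 0.0805974  0.1       ]
```

View pics/w8.png

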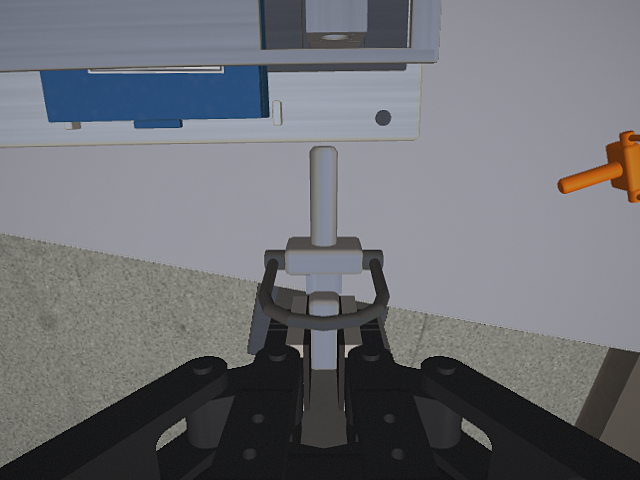

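```bash
python3 - <<'E'
from h import *
im=cv2.imread('pics/w8.png')
cv2.imwrite('pics/w8c.png',cv2.resize(im[0:150,250:450],None,fx=4,fy=4,interpolation=cv2.INTER_CUBIC))
E
```

```text
(no output)
```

View pics/w8c.png

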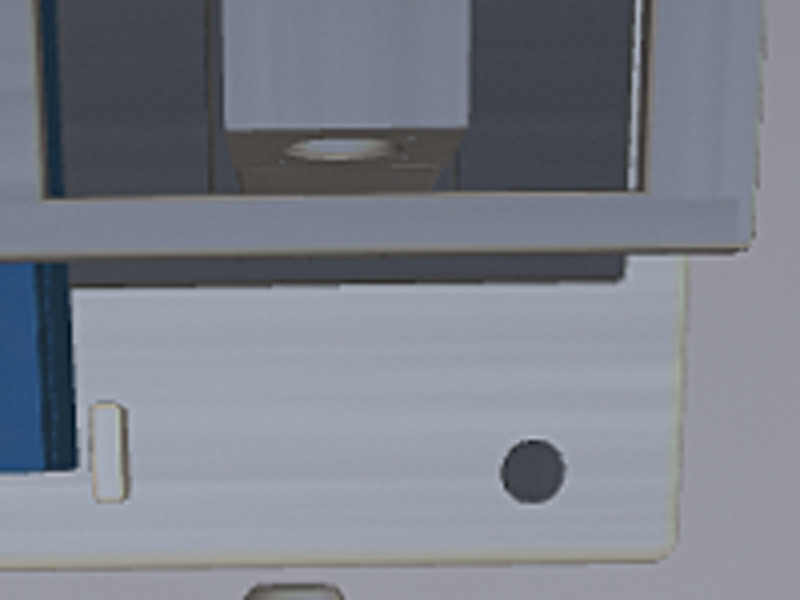

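```bash
python3 - <<'E'
from h import *
d=np.load('pics/w8.npy',allow_pickle=True).item();cal=d['cal'];p=d['pos'];R=d['R']
f=lambda px,z:onplane('wrist',px,z,cal)
T=lambda px,z:((f(px,z)-p)@R*1e3).round(1)
print('hole',T((336.25,36.75),.061)); 
a,b=(306,31.75),(367,31.75); print('post top edge',T(a,.072),T(b,.072),'yaw',np.degrees(np.arctan2(*(f(a,.072)-f(b,.072))[:2]))*-1)
a,b=(250,65),(436,62.2);print('bar edge yaw',-np.degrees(np.arctan2(*(f(a,.048)-f(b,.048))[:2])),T(a,.048))
a,b=(5,147),(415,140.2);print('plate edge yaw',-np.degrees(np.arctan2(*(f(a,.01)-f(b,.01))[:2])),T(a,.01))
print('slot',T((260.75,49),.048),T((412,48),.048))
for n,px,z in [('tip L',(310,165),.1015),('tip R',(337,165),.1015),('root L',(310.5,230),.1015),('root R',(337,230),.1015),('tip end',(323,147),.1055),('tabtop',(323.5,310),.1165)]: print(n,T(px,z))
im=cv2.imread('pics/w8.png')
cv2.imwrite('pics/w8d.png',cv2.resize(im[130:380,240:410],None,fx=2.4,fy=2.4,interpolation=cv2.INTER_CUBIC))
E
```

```text
hole [102.    5.   19.5]
post top edge [101.9  -6.3   8.5] [101.9  15.9   8.5] yaw 11.50035960934122
bar edge yaw 12.332583690259847 [ 93.1 -31.1  32.5]
plate edge yaw 12.173784866110244 [  56.8 -172.8   70.4]
slot [ 99.4 -26.3  32.5] [99.8 37.1 32.5]
tip L [ 57.2  -4.2 -21. ]
tip R [ 57.2   4.6 -21. ]
root L [ 35.4  -4.2 -21. ]
root R [ 35.4   4.8 -21. ]
tip end [ 63.3   0.  -25. ]
tabtop [ 12.9   0.2 -36. ]
```

View pics/w8d.png

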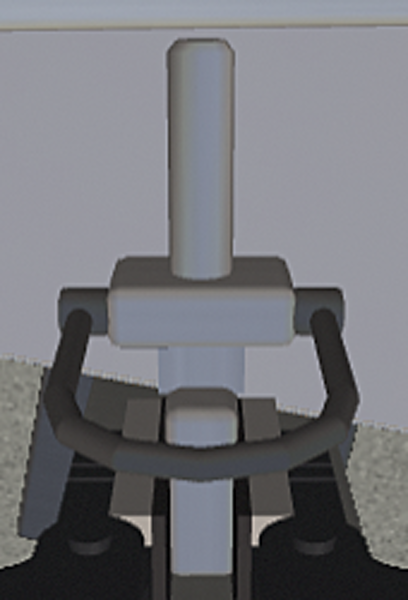

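>>> carry_out(rows=[[[0, 0.0059, 0.01, -0.7, -1], [0, 0, 0.02, 0, -1], [0.01, 0, 0.0105, 0, -1], [0, 0, 0, 0, -1]]])

```text
t: 7.3
position: [0.4461, 0.0743, 0.0378]
orientation: [[0.978, 0.207, -0.002], [0.207, -0.978, 0.0], [-0.002, -0.001, -1.0]]
wrist_force: [-0.7, 0.6, -0.6]
width: 0.101
```

```bash
python3 look.py w9;  python3 - <<'E'
import cv2
im=cv2.imread('pics/w9.png')
cv2.imwrite('pics/w9c.png',cv2.resize(im[0:250,220:420],None,fx=2.4,fy=2.4,interpolation=cv2.INTER_CUBIC))
E
```

```text
7.3 [0.44610156 0.07430297 0.03776999] yaw 11.97139793268217 [-0.7355745   0.58779456 -0.56599761] 0.1011208552474192
```

View pics/w9c.png

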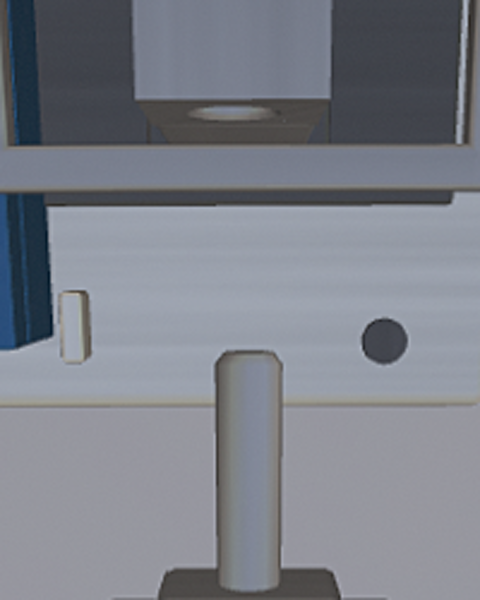

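```bash
python3 - <<'E'
from h import *
for i in range(2):
    s=ctrl.observe(); print(s['position'],s['dq'].round(2)); cams.get_calibration('wrist')
    cams.camera('top')
d=np.load('pics/w9.npy',allow_pickle=True).item();cal=d['cal'];p=d['pos'];R=d['R']
f=lambda px,z:onplane('wrist',px,z,cal)
T=lambda px,z:((f(px,z)-p)@R*1e3).round(2)
c=lambda x,y:(220+x/2.4,y/2.4)
ax=p[2]+.0211
print('hole',T(c(234,112),.061))
print('posttop',T(c(134,99),.072),T(c(331,98.5),.072))
print('bar edge',T(c(0,190),.048),T(c(480,186),.048)); print('plate',T(c(0,404),.01),T(c(475,402),.01))
for y in (390,470,540): print('shank',T(c(216.5,y),ax),T(c(281.5,y),ax))
print('tip',T(c(248,351),ax+.003))
E
```

```text
[0.44604163 0.07442016 0.03859055] [ 0.37 -1.85  0.13 -0.02  0.6   0.12]
[0.44612088 0.07453545 0.0391393 ] [ 0.36 -1.19 -0.01  0.08  0.21  0.27]
hole [ 92.45  -1.57 -23.45]
posttop [ 92.31 -12.73 -34.44] [ 92.36   9.59 -34.46]
bar edge [ 84.36 -34.17 -10.41] [ 84.88  32.12 -10.46]
plate [ 50.12 -45.45  27.68] [50.55 41.56 27.62]
shank [ 58.07  -4.08 -21.24] [ 58.08   4.67 -21.24]
shank [ 47.15  -4.17 -21.21] [ 47.16   4.78 -21.22]
shank [ 37.18  -4.26 -21.19] [ 37.2    4.88 -21.19]
tip [ 63.46   0.17 -24.25]
```

>>> carry_out(rows=[[[0.008, 0, -0.0005, 0, -1], [0.005, 0, 0, 0, -1], [0, 0, 0, 0, -1], [0, 0, 0, 0, -1], [0, 0, 0, 0, -1]]])

```text
t: 7.95
position: [0.4588, 0.0779, 0.0399]
orientation: [[0.978, 0.208, -0.0], [0.208, -0.978, 0.0], [-0.0, -0.0, -1.0]]
wrist_force: [0.1, 0.1, -0.9]
width: 0.097
```

```bash
python3 look.py w10;  python3 - <<'E'
import cv2
im=cv2.imread('pics/w10.png')
cv2.imwrite('pics/w10c.png',cv2.resize(im[0:200,220:420],None,fx=3,fy=3,interpolation=cv2.INTER_CUBIC))
E
```

```text
7.95 [0.45879129 0.07791072 0.03989847] yaw 12.025131752253058 [ 0.11532065  0.06968749 -0.85502498] 0.09683940498857845
```

View pics/w10c.png

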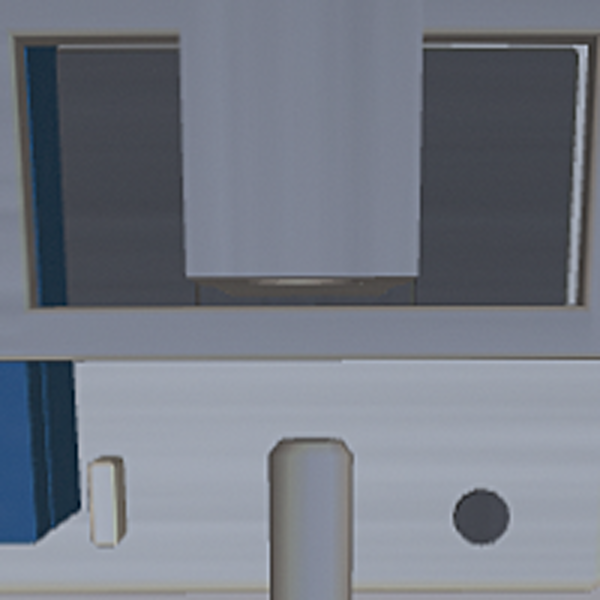

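```bash
python3 - <<'E'
from h import *
d=np.load('pics/w10.npy',allow_pickle=True).item();cal=d['cal'];p=d['pos'];R=d['R']
f=lambda px,z:onplane('wrist',px,z,cal)
T=lambda px,z:((f(px,z)-p)@R*1e3).round(2)
im=cv2.imread('pics/w10.png'); g=cv2.GaussianBlur(cv2.cvtColor(im,6),(3,3),0).astype(float)
def edges(row,c0,c1):
    gr=np.abs(np.gradient(g[row,c0:c1])); i=np.argsort(gr)[::-1][:6]; return sorted((c0+i).tolist())
for r in (60,75,88): print(r,edges(r,270,292),edges(r,350,366))
for r in (165,185): print(r,edges(r,300,316),edges(r,330,345))
c=lambda x,y:(220+x/3,y/3)
ax=p[2]+.0211; print(ax)
print('hole',T(c(302,283),.061))
print('posttop',T(c(186,276),.072),T(c(418,276),.072))
print('bar edge',T(c(0,358.5),.048),T(c(600,358),.048)); print('plate',T(c(0,595),.01),T(c(598,588),.01))
for y in (480,540,590): print('shank',T(c(268.5,y),ax),T(c(352.5,y),ax))
print('tip',T(c(310,438),ax+.003))
E
```

```text
60 [278, 279, 280, 281, 282, 287] [356, 357, 358, 359, 360, 361]
75 [278, 279, 280, 281, 282, 283] [357, 358, 359, 360, 361, 362]
88 [280, 281, 282, 283, 284, 285] [356, 357, 358, 359, 360, 361]
165 [308, 309, 310, 312, 313, 314] [334, 335, 336, 337, 338, 339]
185 [308, 309, 310, 312, 313, 314] [333, 334, 335, 337, 338, 339]
0.060998470667880576
hole [ 79.04  -0.66 -21.11]
posttop [ 79.24 -11.59 -32.11] [ 79.25  10.46 -32.12]
bar edge [ 71.37 -35.53  -8.11] [71.44 33.45 -8.11]
plate [ 36.28 -46.9   29.89] [37.43 43.51 29.89]
shank [ 58.86  -4.29 -21.11] [ 58.86   4.75 -21.11]
shank [ 52.38  -4.35 -21.11] [ 52.38   4.81 -21.11]
shank [ 46.85  -4.4  -21.11] [ 46.86   4.86 -21.11]
tip [ 63.52   0.18 -24.11]
```

>>> carry_out(rows=[[[0.003, -0.0008, 0, 0, -1], [0.005, 0, 0, 0, -1], [0.003, 0, 0, 0, -1], [0, 0, 0, 0, -1], [0, 0, 0, 0, -1], [0, 0, 0, 0, -1]]])

```text
t: 8.6
position: [0.4694, 0.0809, 0.0398]
orientation: [[0.978, 0.208, -0.0], [0.208, -0.978, -0.0], [-0.0, -0.0, -1.0]]
wrist_force: [-0.5, 0.2, -0.3]
width: 0.101
```

```bash
python3 look.py w11;  python3 - <<'E'
import cv2
im=cv2.imread('pics/w11.png')
cv2.imwrite('pics/w11c.png',cv2.resize(im[0:250,220:420],None,fx=2.4,fy=2.4,interpolation=cv2.INTER_CUBIC))
E
```

```text
8.6 [0.46941381 0.08091832 0.03984988] yaw 12.013732760290306 [-0.46770798  0.15031534 -0.258266  ] 0.10096731051246587
```

View pics/w11c.png

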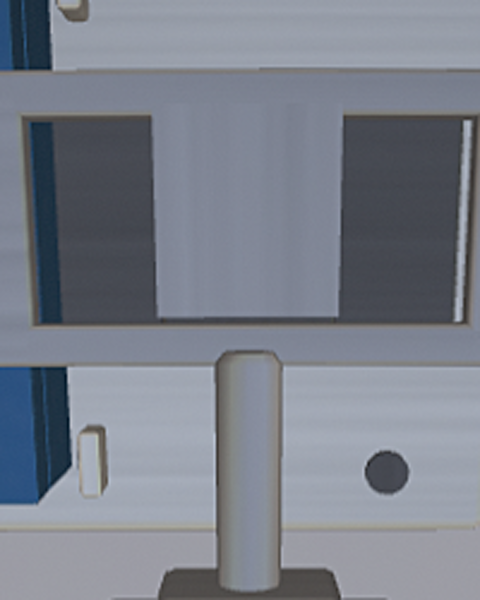

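>>> carry_out(rows=[[[0.002, 0, 0, 0, -1], [0.002, 0, 0, 0, -1], [0.002, 0, 0, 0, -1], [0.001, 0, 0, 0, -1], [0, 0, 0, 0, -1]]])

```text
t: 9.15
position: [0.4765, 0.0824, 0.0399]
orientation: [[0.978, 0.208, 0.0], [0.208, -0.978, 0.0], [0.0, -0.0, -1.0]]
wrist_force: [0.7, -0.8, -1.2]
width: 0.099
```

>>> carry_out(rows=[[[0.0015, 0, 0, 0, -1], [0.0015, 0, 0, 0, -1], [0, 0, 0, 0, -1]]])

```text
t: 9.45
position: [0.4796, 0.083, 0.0399]
orientation: [[0.978, 0.208, 0.0], [0.208, -0.978, -0.0], [0.0, 0.0, -1.0]]
wrist_force: [-0.1, 0.5, -1.1]
width: 0.098
```

>>> carry_out(rows=[[[0.002, 0, 0, 0, -1], [0.002, 0, 0, 0, -1], [0.002, 0, 0, 0, -1], [0.002, 0, 0, 0, -1], [0, 0, 0, 0, -1]]])

```text
t: 9.95
position: [0.4874, 0.0847, 0.0399]
orientation: [[0.978, 0.208, 0.0], [0.208, -0.978, 0.0], [0.0, 0.0, -1.0]]
wrist_force: [-1.2, 1.0, -1.8]
width: 0.104
```

>>> carry_out(rows=[[[0.003, 0, 0, 0, -1], [0.003, 0, 0, 0, -1], [0.003, 0, 0, 0, -1], [0.003, 0, 0, 0, -1], [0, 0, 0, 0, -1]]])

```text
t: 10.45
position: [0.4993, 0.0872, 0.0399]
orientation: [[0.978, 0.208, 0.0], [0.208, -0.978, -0.0], [0.0, 0.0, -1.0]]
wrist_force: [0.3, -0.3, -0.6]
width: 0.101
```

```bash
python3 look.py w12;  python3 - <<'E'
import cv2
im=cv2.imread('pics/w12.png')
cv2.imwrite('pics/w12c.png',cv2.resize(im[50:300,220:420],None,fx=2.4,fy=2.4,interpolation=cv2.INTER_CUBIC))
E
```

```text
10.45 [0.49929471 0.08722725 0.03990257] yaw 12.018140477271404 [ 0.34762868 -0.32270687 -0.61840416] 0.1007606942087416
```

View pics/w12c.png

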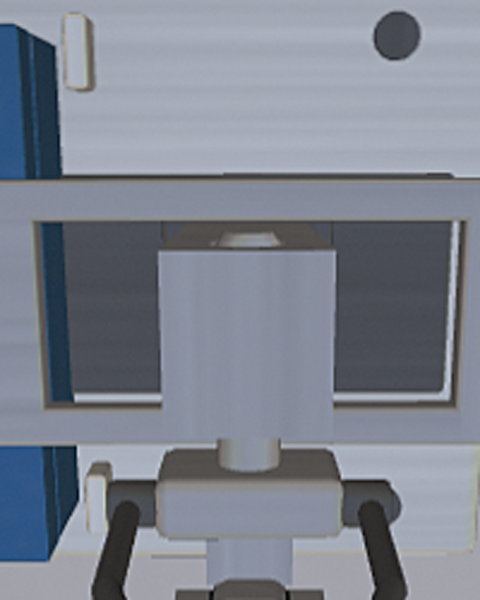

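>>> carry_out(rows=[[[0.002, 0, 0, 0, -1], [0.002, 0, 0, 0, -1], [0.001, 0, 0, 0, -1], [0, 0, 0, 0, -1]]])

```text
t: 10.9
position: [0.5039, 0.0882, 0.0399]
orientation: [[0.978, 0.208, 0.0], [0.208, -0.978, 0.0], [0.0, -0.0, -1.0]]
wrist_force: [0.5, -0.3, -0.9]
width: 0.1
```

>>> carry_out(rows=[[[0.0007, 0, 0, 0, -1], [0.0007, 0, 0, 0, -1], [0, 0, 0, 0, -1]]])

```text
t: 11.2
position: [0.5052, 0.0885, 0.0399]
orientation: [[0.978, 0.208, 0.0], [0.208, -0.978, 0.0], [0.0, -0.0, -1.0]]
wrist_force: [-0.7, 0.8, -0.3]
width: 0.101
```

>>> carry_out(rows=[[[0.0007, 0, 0, 0, -1], [0.0005, 0, 0, 0, -1], [0, 0, 0, 0, -1]]])

```text
t: 11.5
position: [0.5056, 0.0886, 0.0398]
orientation: [[0.978, 0.208, -0.002], [0.208, -0.978, -0.0], [-0.002, -0.0, -1.0]]
wrist_force: [-4.2, -1.9, 2.5]
width: 0.097
```

```bash
python3 look.py w13;  python3 - <<'E'
import cv2
im=cv2.imread('pics/w13.png')
cv2.imwrite('pics/w13c.png',cv2.resize(im[110:360,220:420],None,fx=2.4,fy=2.4,interpolation=cv2.INTER_CUBIC))
E
```

```text
11.5 [0.5055933  0.08864359 0.03979193] yaw 12.024753680547043 [-4.22595241 -1.87707111  2.51381678] 0.09723344913436083
```

View pics/w13c.png

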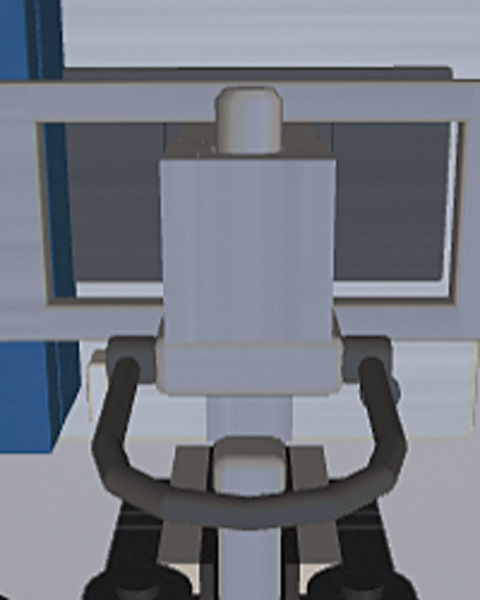

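>>> carry_out(rows=[[[0, 0, 0, 0, -0.7], [0, 0, 0, 0, -0.6], [0, 0, 0, 0, -0.5], [0, 0, 0, 0, -0.5]]])

```text
t: 11.95
position: [0.5065, 0.0888, 0.04]
orientation: [[0.978, 0.208, 0.0], [0.208, -0.978, 0.0], [0.0, 0.0, -1.0]]
wrist_force: [-0.6, 0.9, -0.3]
width: 0.252
```

```bash
python3 look.py w14 ring_top:.104;  python3 - <<'E'
import cv2
im=cv2.imread('pics/w14.png')
cv2.imwrite('pics/w14c.png',cv2.resize(im[110:360,200:440],None,fx=2.4,fy=2.4,interpolation=cv2.INTER_CUBIC))
E
```

```text
11.95 [0.50651644 0.08877558 0.03995525] yaw 12.011909085992823 [-0.5556481   0.90128708 -0.25376514] 0.2524290703143919
ring_top {'position': [319.9, 344.6], 'conf': 0.92} [0.52295591 0.09287546 0.104     ]
ring_top {'position': [156.0, 179.3], 'conf': 0.43} [0.55645177 0.137972   0.104     ]
```

View pics/w14c.png

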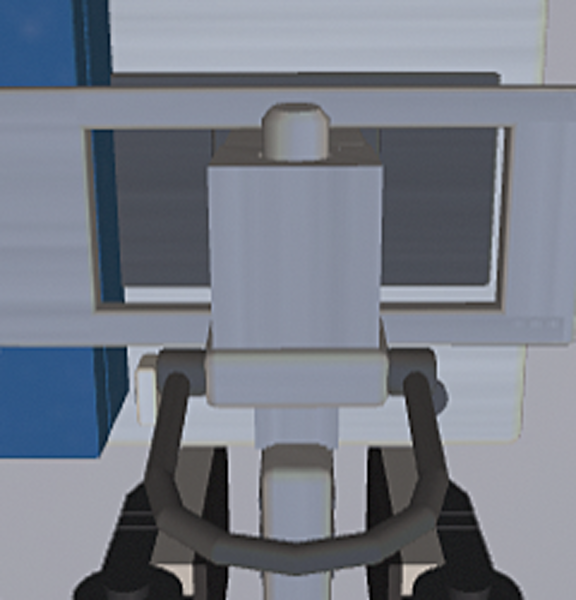

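>>> carry_out(rows=[[[-0.005, 0, 0, 0, -0.5], [-0.004, 0, -0.01, 0, -0.5], [-0.002, 0, -0.02, 0, -0.5], [0, 0, -0.025, 0, -0.5], [0, 0, -0.02, 0, -0.5], [-0.015, 0, 0, 0, -0.8], [-0.01, 0, 0, 0, -1], [0, 0, 0, 0, -1]]])

```text
t: 12.85
position: [0.47, 0.0812, 0.1151]
orientation: [[0.978, 0.208, -0.001], [0.208, -0.978, 0.0], [-0.001, -0.0, -1.0]]
wrist_force: [1.1, 0.1, 0.4]
width: -0.0
```

```bash
python3 look.py w15 ring_top:.104; python3 - <<'E'
from h import *
b=cams.camera('scene'); c=proj('scene',[.53,.095,.07]).astype(int); print(c); cv2.imwrite('pics/s15c.png',cv2.resize(b[c[1]-60:c[1]+60,c[0]-80:c[0]+80],None,fx=5,fy=5,interpolation=cv2.INTER_CUBIC))
b=cams.camera('top'); c=proj('top',[.53,.095,.07]).astype(int); print(c); cv2.imwrite('pics/t15c.png',cv2.resize(b[c[1]-40:c[1]+40,c[0]-60:c[0]+60],None,fx=6,fy=6,interpolation=cv2.INTER_CUBIC))
E
```

```text
12.85 [0.46995926 0.08117631 0.11508576] yaw 12.000758181389585 [1.11082865 0.06237057 0.36277656] -0.0004038125648290595
ring_top {'position': [319.1, 166.6], 'conf': 0.86} [0.52129282 0.09375113 0.104     ]
ring_top {'position': [622.9, 230.4], 'conf': 0.82} [ 0.52235672 -0.0373909   0.104     ]
[298 239]
[301 249]
```

View pics/w15.png

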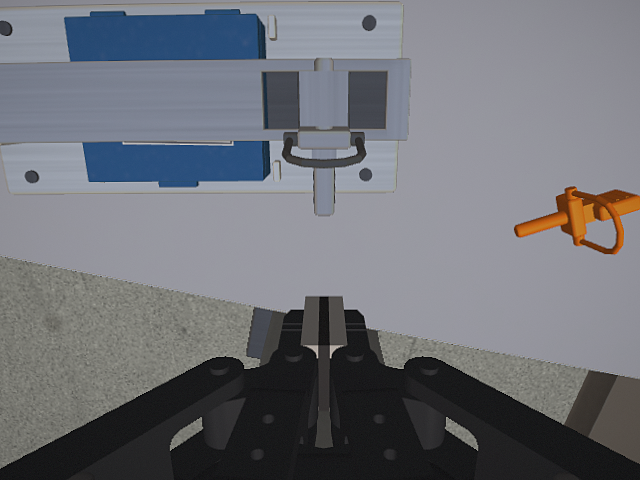

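View pics/s15c.png

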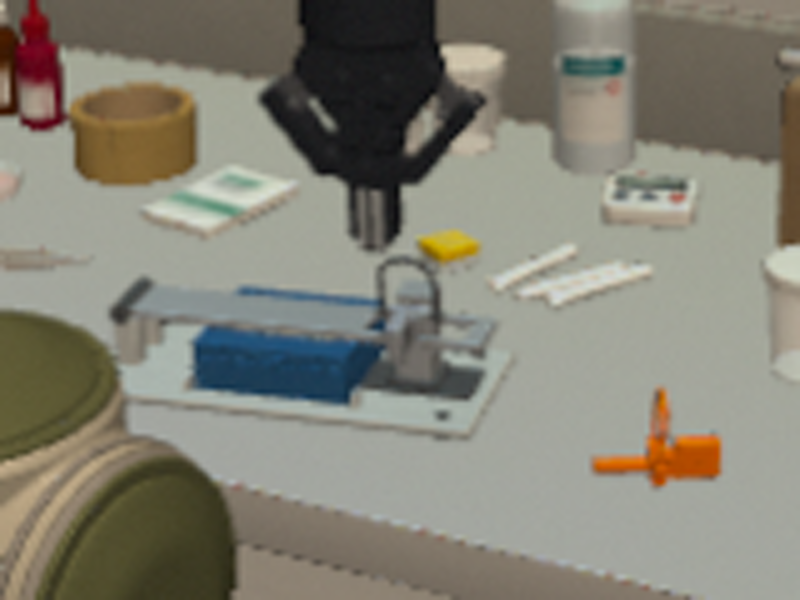

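View pics/t15c.png

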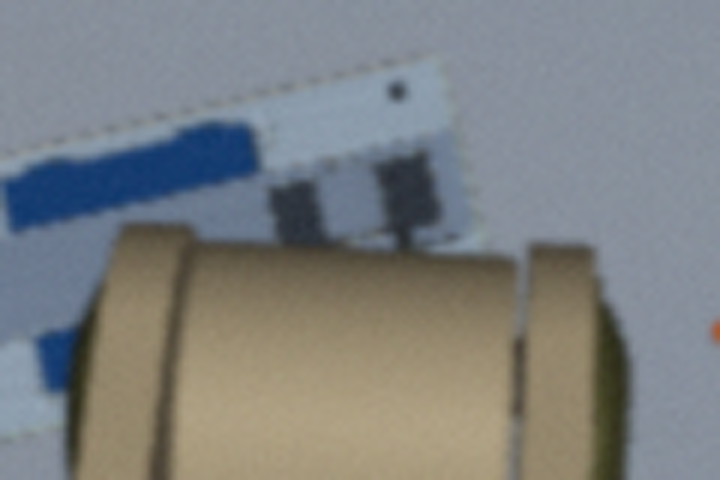

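```bash
python3 - <<'E'
from h import *
s=ctrl.observe();p=s['position'];R=s['orientation']
for z in (.011,0,-.01,-.015,-.02,-.025,-.03):
    print(z,proj('scene',p+R@np.array([-.008,0,z])),proj('scene',p+R@np.array([.008,0,z])))
cal=cams.get_calibration('wrist')
for z in (.1,.104): 
    for r in (163,168): print(z,r,(onplane('wrist',(324,r),z,cal)-p)@R*1e3)
E
```

```text
0.011 [292.09214235 238.24307457] [293.75982448 235.96706347]
0 [291.96510294 234.67930504] [293.63973985 232.43169744]
-0.01 [291.84917849 231.41900711] [293.53016414 229.19765946]
-0.015 [291.79106203 229.78150926] [293.47523137 227.57344942]
-0.02 [291.7328432  228.13909962] [293.42020238 225.94443345]
-0.025 [291.67452231 226.49176895] [293.36507747 224.31060274]
-0.03 [291.61609971 224.83950807] [293.30985698 222.67194859]
0.1 163 [53.86468773  0.32764908 14.76673681]
0.1 168 [51.83737551  0.3292616  14.76707403]
0.104 163 [54.31455174  0.33249897 10.76666144]
0.104 168 [52.33373116  0.33407451 10.76699093]
```

>>> carry_out(rows=[[[0, 0, 0.025, 0, -1], [0, 0, 0.024, 0, -1], [0.02, 0, 0, 0, -1], [0.01, 0, 0, 0, -1], [0, 0, 0, 0, -1], [0, 0, 0, 0, -1]]])

```text
t: 13.65
position: [0.5003, 0.0875, 0.066]
orientation: [[0.978, 0.208, 0.0], [0.208, -0.978, 0.0], [0.0, -0.0, -1.0]]
wrist_force: [-0.5, 0.7, 0.2]
width: -0.004
```

```bash
python3 look.py w16; python3 - <<'E'
from h import *
b=cams.camera('scene'); c=proj('scene',[.53,.095,.07]).astype(int); print(c); cv2.imwrite('pics/s16c.png',cv2.resize(b[c[1]-40:c[1]+40,c[0]-50:c[0]+50],None,fx=7,fy=7,interpolation=cv2.INTER_CUBIC))
E
```

```text
13.65 [0.50033888 0.08752624 0.06601428] yaw 12.024935732728737 [-0.52354909  0.71707508  0.2130826 ] -0.0039178443568168575
[298 239]
```

View pics/w16.png

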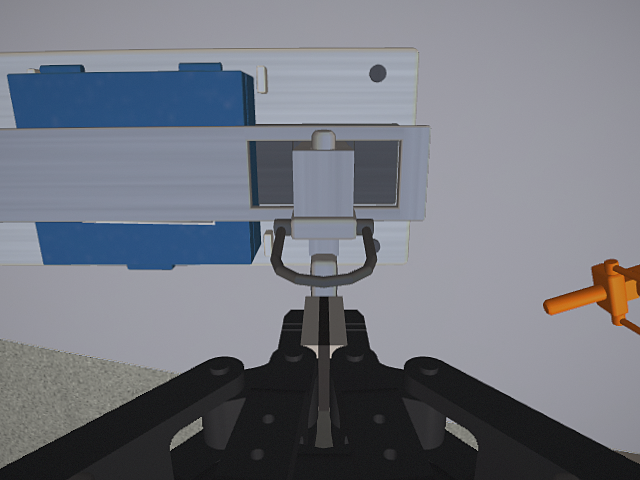

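View pics/s16c.png

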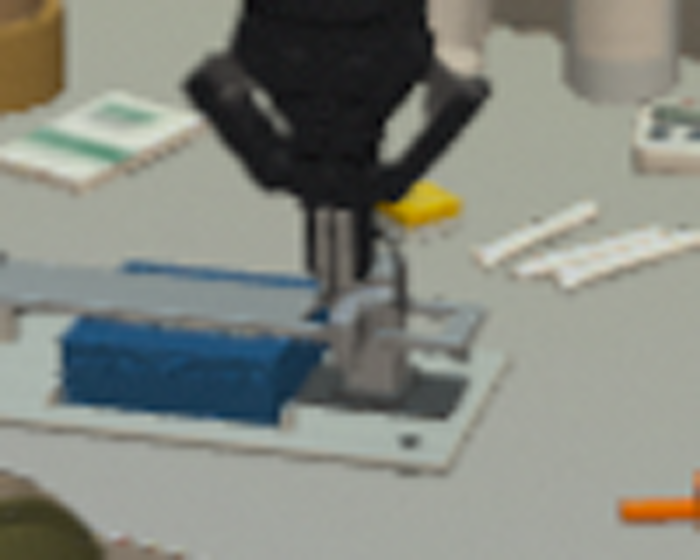

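>>> carry_out(rows=[[[0.005, 0, 0, 0, -1], [0.005, 0, 0, 0, -1], [0.005, 0, 0, 0, -1], [0.005, 0, 0, 0, -1]]])

```text
t: 14.15
position: [0.5204, 0.0917, 0.0659]
orientation: [[0.978, 0.208, -0.0], [0.208, -0.978, -0.0], [-0.0, 0.0, -1.0]]
wrist_force: [-1.5, -0.1, -0.2]
width: -0.002
```

```bash
python3 look.py w17
```

```text
14.15 [0.52040341 0.09174441 0.06592725] yaw 12.016162894801075 [-1.46479664 -0.12701002 -0.15850703] -0.001752225002473083
```

View pics/w17.png

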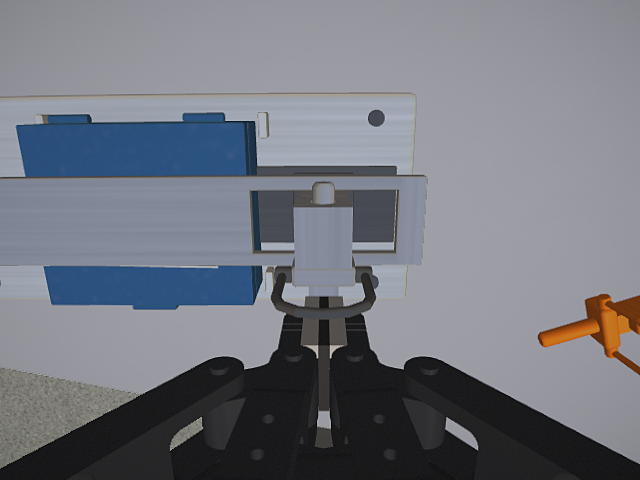

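>>> carry_out(rows=[[[0.004, 0, 0, 0, -1], [0.004, 0, 0, 0, -1], [0.004, 0, 0, 0, -1], [0.004, 0, 0, 0, -1], [0, 0, 0, 0, -1]]])

```text
t: 14.7
position: [0.5361, 0.0951, 0.0658]
orientation: [[0.978, 0.208, 0.0], [0.208, -0.978, 0.0], [0.0, 0.0, -1.0]]
wrist_force: [-0.6, -0.1, 0.1]
width: 0.006
```

>>> carry_out(rows=[[[0.004, 0, 0, 0, -1], [0.004, 0, 0, 0, -1], [0.004, 0, 0, 0, -1], [0, 0, 0, 0, -1]]])

```text
t: 15.1
position: [0.5479, 0.0976, 0.0658]
orientation: [[0.978, 0.208, 0.0], [0.208, -0.978, 0.0], [0.0, 0.0, -1.0]]
wrist_force: [-1.4, 0.7, -0.3]
width: 0.003
```

```bash
python3 look.py w18
```

```text
15.1 [0.5478785  0.09756819 0.06582105] yaw 12.01630124766169 [-1.36760093  0.66047365 -0.34856081] 0.0027694862903482444
```

View pics/w18.png

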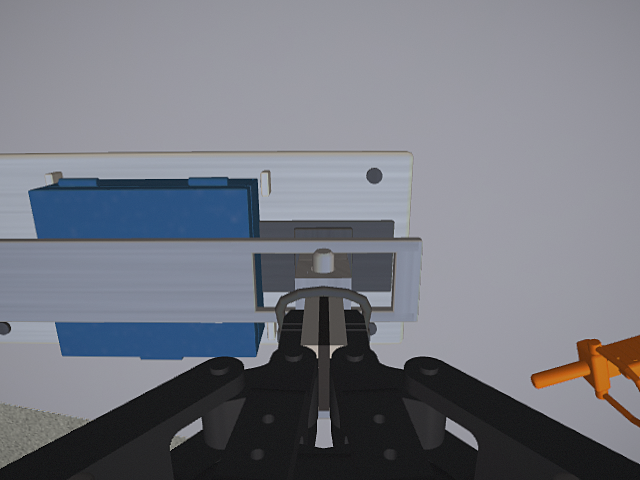

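>>> carry_out(rows=[[[0.004, 0, 0, 0, -1], [0.004, 0, 0, 0, -1], [0, 0, 0, 0, -1]]])

```text
t: 15.45
position: [0.5559, 0.0992, 0.0661]
orientation: [[0.978, 0.208, 0.001], [0.208, -0.978, 0.0], [0.001, 0.0, -1.0]]
wrist_force: [0.5, 0.2, 0.5]
width: -0.001
```

```bash
python3 look.py w19
```

```text
15.45 [0.55594153 0.09921397 0.06608554] yaw 12.01360587374938 [0.5110835  0.2297064  0.53733719] -0.0008777250957774915
```

View pics/w19.png

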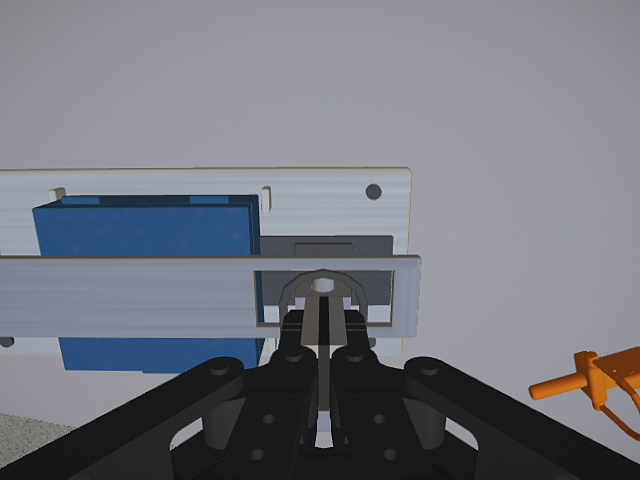

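>>> carry_out(rows=[[[0, 0, -0.02, 0, -1], [0, 0, -0.03, 0, -1], [-0.02, 0, -0.03, 0, -1], [-0.04, 0, -0.01, 0, -1], [-0.02, 0, 0, 0, -1], [0, 0, 0, 0, -1], [0, 0, 0, 0, -1]]])

```text
t: 16.2
position: [0.4774, 0.0825, 0.1562]
orientation: [[0.978, 0.208, 0.001], [0.208, -0.978, -0.0], [0.001, 0.0, -1.0]]
wrist_force: [0.4, -0.8, 0.4]
width: 0.003
```

```bash
python3 look.py w20; python3 - <<'E'
from h import *
im=cv2.imread('pics/w20.png'); cv2.imwrite('pics/w20c.png',cv2.resize(im[0:240,220:440],None,fx=2.5,fy=2.5,interpolation=cv2.INTER_CUBIC))
b=cams.camera('scene'); c=proj('scene',[.53,.095,.07]).astype(int); cv2.imwrite('pics/s20c.png',cv2.resize(b[c[1]-40:c[1]+40,c[0]-50:c[0]+50],None,fx=7,fy=7,interpolation=cv2.INTER_CUBIC))
E
```

```text
16.2 [0.4773557  0.08246305 0.15621917] yaw 11.996901345005769 [ 0.38811515 -0.77164853  0.36157202] 0.0025928876446924647
```

View pics/w20c.png

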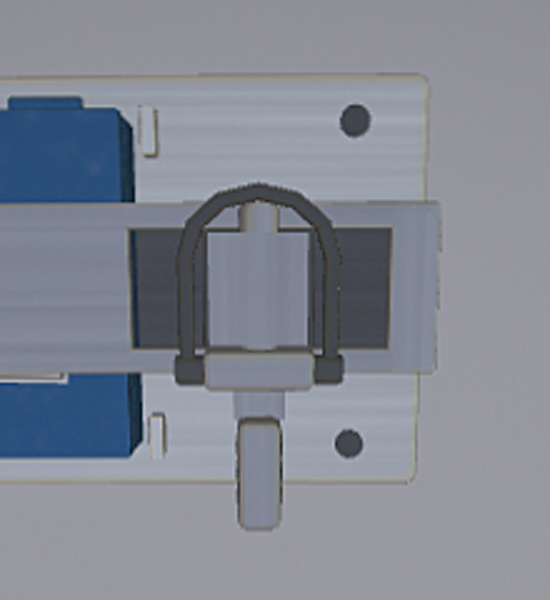

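View pics/s20c.png

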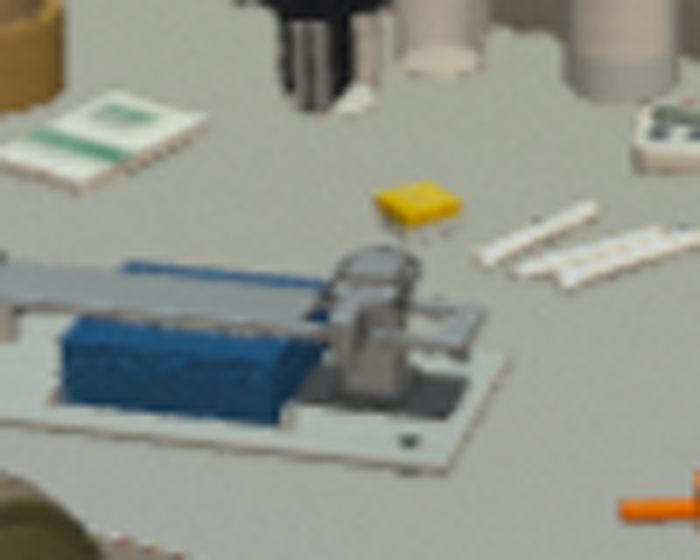

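```bash
python3 - <<'E'
from h import *
d=np.load('pics/w20.npy',allow_pickle=True).item();cal=d['cal'];p=d['pos'];R=d['R']
f=lambda px,z:((onplane('wrist',px,z,cal)-p)@R*1e3).round(2)
c=lambda x,y:(220+x/2.5,y/2.5)
print('post back/front top edge',f(c(258,231),.072),f(c(258,346),.072))
print('collar front top',f(c(230,352),.070),'tip',f(c(258,203),.064),'hooptop',[f(c(258,190),z) for z in (.06,.066,.075,.085)])
print('tab rear top',f(c(258,526),.076),f(c(258,526),.074))
im=cv2.imread('pics/w20.png'); cv2.imwrite('pics/w20d.png',cv2.resize(im[65:165,280:370],None,fx=6,fy=6,interpolation=cv2.INTER_CUBIC))
x=R[:,0]; face=p+x*0  # hinge est
h=np.array([.5065,.0888,0])+x*.0265; h[2]=.066
for a in (0.,.8,1.2,1.5,1.6): 
    t=h+.0372*(np.sin(a)*x+np.cos(a)*np.array([0,0,1])); q=proj('scene',t); print(a,q,(q-np.array([248,199]))*7, proj('wrist',t,cal))
E
```

```text
post back/front top edge [84.29 -0.24 84.3 ] [59.74 -0.23 84.28]
collar front top [58.3  -6.58 86.27] tip [90.61 -0.26 92.31] hooptop [array([93.67, -0.28, 96.31]), array([93.2 , -0.26, 90.31]), array([92.49, -0.23, 81.31]), array([91.7 , -0.2 , 71.31])]
tab rear top [19.33 -0.2  80.24] [18.88 -0.21 82.24]
0.0 [299.17985047 228.72860607] [358.25895329 208.10024249] [323.15438023 149.26182613]
0.8 [301.80718171 228.72113689] [376.65027198 208.04795824] [323.23667949  93.35464179]
1.2 [302.64477563 231.4674735 ] [382.51342944 227.27231452] [323.30869324  78.45045887]
1.5 [302.95170882 234.41972628] [384.66196177 247.93808398] [323.36311137  75.31084243]
1.6 [302.98728555 235.52516939] [384.91099887 255.67618575] [323.38015067  75.73941878]
```

View pics/w20d.png

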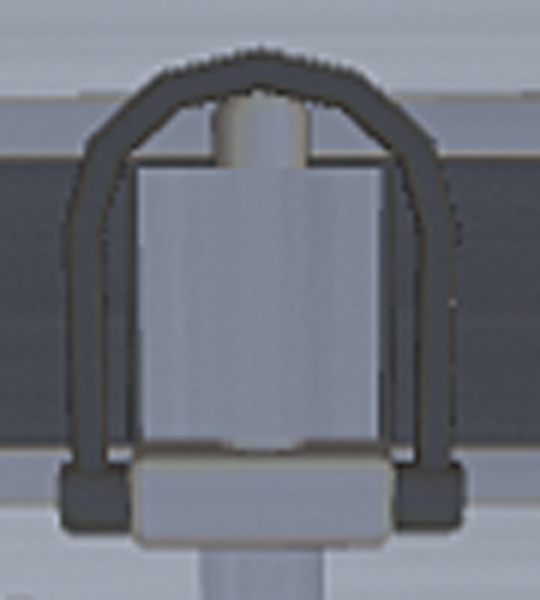

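The ring is closed round the pin's end. The crop also shows about 1.5 mm of shank between collar and post, so the pin crept back on release. I'll push the tab from behind with shut fingers, gently, until the collar seats.

>>> carry_out(rows=[[[-0.008, 0, 0.03, 0, -1], [0, 0, 0.04, 0, -1], [0, 0, 0.035, 0, -1], [0, 0, 0.015, 0, -1], [0.006, 0, 0, 0, -1], [0, 0, 0, 0, -1], [0, 0, 0, 0, -1]]])

```text
t: 17.0
position: [0.4761, 0.0821, 0.0368]
orientation: [[0.978, 0.208, 0.002], [0.208, -0.978, -0.0], [0.002, 0.001, -1.0]]
wrist_force: [-0.2, 0.8, -1.1]
width: 0.002
```

```bash
python3 look.py w21; python3 - <<'E'
from h import *
im=cv2.imread('pics/w21.png'); cv2.imwrite('pics/w21c.png',cv2.resize(im[60:340,240:410],None,fx=2.1,fy=2.1,interpolation=cv2.INTER_CUBIC))
E
```

```text
17.0 [0.47611982 0.08212783 0.03684193] yaw 12.027486046144935 [-0.18800315  0.77119484 -1.11961033] 0.0017524086625428747
```

View pics/w21c.png

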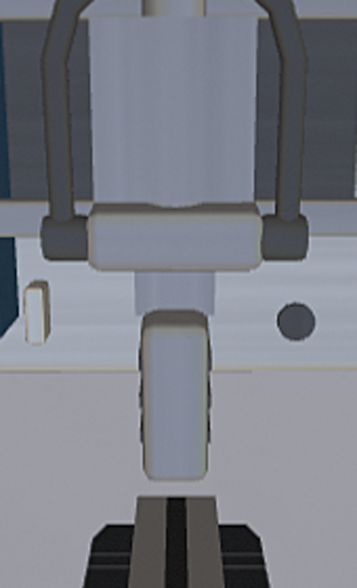

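Fingers are just behind the tab rear, about 10 mm away and on its line. Pushing in small steps while watching the force.

>>> carry_out(rows=[[[0.004, 0, 0, 0, -1], [0.003, 0, 0, 0, -1], [0.001, 0, 0, 0, -1], [0, 0, 0, 0, -1]]])

```text
t: 17.45
position: [0.4829, 0.0838, 0.0359]
orientation: [[0.978, 0.208, -0.0], [0.208, -0.978, -0.0], [-0.0, 0.0, -1.0]]
wrist_force: [0.4, -1.2, 0.7]
width: 0.007
```

>>> carry_out(rows=[[[0.001, 0, 0, 0, -1], [0.001, 0, 0, 0, -1], [0, 0, 0, 0, -1]]])

```text
t: 17.75
position: [0.4831, 0.0841, 0.0355]
orientation: [[0.978, 0.208, -0.004], [0.208, -0.978, -0.0], [-0.004, -0.001, -1.0]]
wrist_force: [-7.9, -2.0, 3.6]
width: -0.003
```

>>> carry_out(rows=[[[0.001, 0, 0, 0, -1], [0, 0, 0, 0, -1]]])

```text
t: 17.95
position: [0.4831, 0.0842, 0.0352]
orientation: [[0.978, 0.209, -0.007], [0.209, -0.978, -0.0], [-0.007, -0.001, -1.0]]
wrist_force: [-12.3, -4.0, 5.4]
width: -0.002
```

```bash
python3 look.py w22; python3 - <<'E'
from h import *
im=cv2.imread('pics/w22.png'); cv2.imwrite('pics/w22c.png',cv2.resize(im[60:340,240:410],None,fx=2.1,fy=2.1,interpolation=cv2.INTER_CUBIC))
E
```

```text
17.95 [0.48314085 0.08424572 0.03524938] yaw 12.045893830086737 [-12.32004535  -3.9555805    5.37829424] -0.002391019230284717
```

View pics/w22c.png

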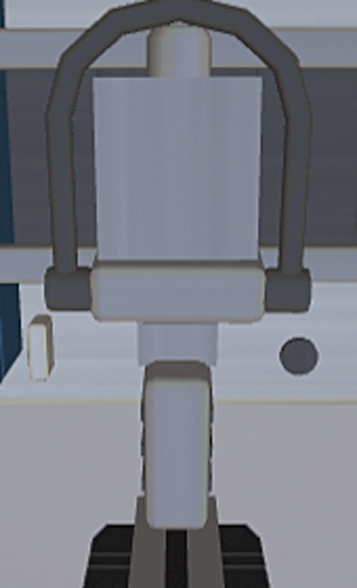

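>>> carry_out(rows=[[[-0.006, 0, 0, 0, -1], [-0.01, 0, 0, 0, -1], [-0.01, 0, -0.03, 0, -1], [0, 0, -0.04, 0, -1], [0.01, 0, -0.04, 0, -1], [0.01, 0, -0.01, 0, -1], [0, 0, 0, 0, -1], [0, 0, 0, 0, -1]]])

```text
t: 18.8
position: [0.479, 0.0831, 0.155]
orientation: [[0.978, 0.208, -0.001], [0.208, -0.978, 0.0], [-0.001, -0.0, -1.0]]
wrist_force: [-0.1, 0.5, -0.2]
width: 0.001
```

```bash
python3 look.py w23; python3 - <<'E'
from h import *
im=cv2.imread('pics/w23.png'); cv2.imwrite('pics/w23d.png',cv2.resize(im[55:185,270:380],None,fx=5,fy=4.6,interpolation=cv2.INTER_CUBIC))
E
```

```text
18.8 [0.47904852 0.08310792 0.15497137] yaw 12.01887037115145 [-0.12941177  0.52047423 -0.19707717] 0.0014865987194992753
```

View pics/w23d.png

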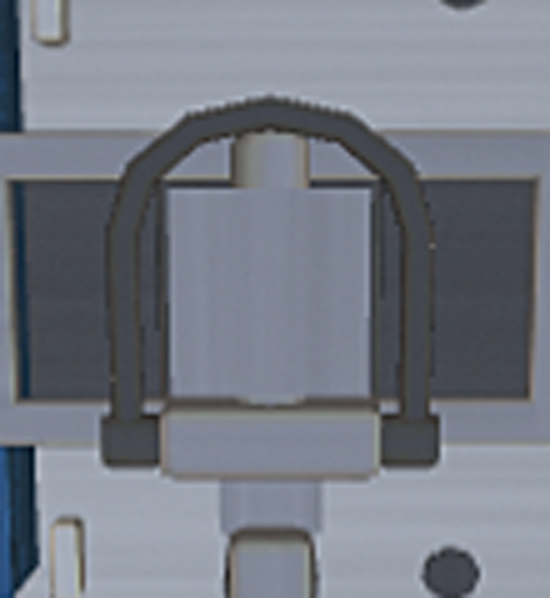

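```bash
python3 - <<'E'
from h import *
d=np.load('pics/w23.npy',allow_pickle=True).item();cal=d['cal'];p=d['pos'];R=d['R']
f=lambda px,z:((onplane('wrist',px,z,cal)-p)@R*1e3).round(2)
c=lambda x,y:(270+x/5,55+y/4.6)
b=f(c(270,188),.072)[0];fr=f(c(270,398),.072)[0]
print('post',b,fr,'mid',(b+fr)/2)
for z in (.061,.0635,.066): print('tip',z,f(c(270,131),z)[0])
for z in (.068,.070): print('collar front top edge',z,f(c(220,404),z)[0],f(c(220,408),z)[0])
print(ctrl.observe()['t'])
s=cams.camera('scene'); cv2.imwrite('pics/s23.png',s); t=cams.camera('top'); cv2.imwrite('pics/t23.png',t)
E
```

```text
post 82.4 58.09 mid 70.245
tip 0.061 89.47
tip 0.0635 89.32
tip 0.066 89.16
collar front top edge 0.068 57.11 56.62
collar front top edge 0.07 57.24 56.76
18.85
```

View pics/s23.png

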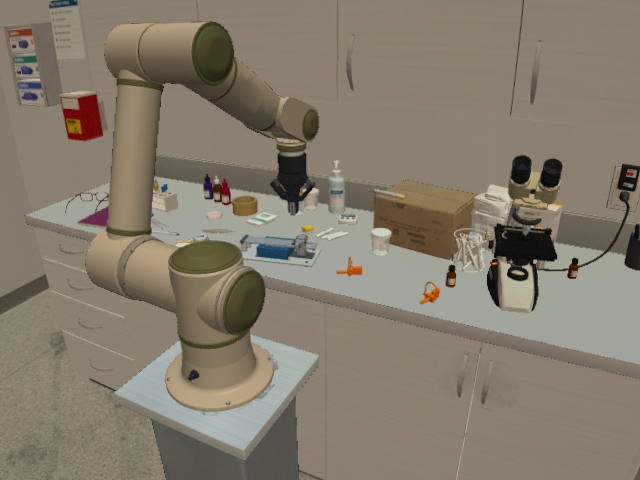

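```bash
python3 - <<'E'
from h import *
print(ctrl.observe()['wrist_force'],ctrl.sign_off())
E
```

```text
the job is handed in; nothing more can be done
[ 0.08798419 -0.38120317  0.1367131 ] None
```

The hold-down bar is locked, and I handed the job in at about 19 s with the arm clear and nothing touching.

- **Picking up the pin:** I took the grey steel pin and left the two orange look-alikes alone. The first grasp closed on nothing, because the fingertips stood roughly 18–20 mm behind the TCP rather than 11 mm ahead of it. I reopened, went lower in small steps and gripped the tab.
- **Inserting it:** I lined the pin up with the post's hole from the wrist pictures. It slid in with no noticeable force until the collar met the post at about 5 N.
- **Closing the ring:** I pushed the ring forward with shut fingers until it snapped down, at about 1.5 N.
- **Reseating:** The pin had crept back about 1.5 mm when I let go, so I pushed the tab from behind. It stopped firm against the post at about 14 N.

Final checks:
- **Ring:** The wrist picture shows the hoop lying round the pin's end. A scene picture taken before the reseating push put the ring at about 1.5 rad from vertical, which agrees with it being closed.
- **Collar:** It does not look perfectly flush. The tip sticks out about 7 mm against 8 mm expected, and the collar's top edge is about 1 mm off the post. I put this down to the pin drooping in its loose hole, with the collar's lower edge touching.
- **Other objects:** I never reached for the cup, bottle or counter, and they look undisturbed in the last scene picture.

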